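# Close a bench clamp with its push-and-turn screw

## Robot

A 6-joint arm with a two-finger parallel gripper is mounted at the origin on the work surface. World frame = base frame: x ahead of the robot, y to its left, z up, the work surface at z = 0. Lengths are in mm, angles in rad, forces in N, time in s.
With the tool pointing down it reaches from about 350 to 775 mm from the base axis. Payload 7.3 kg.
Tool frame: the origin (TCP) lies at the very end of the fingers, on their centre line; the grasp point (between the pads) lies 19 mm behind it; x points along the fingers, y is the direction in which the jaws open and shut, and the axes are right-handed (so a half turn about x gives the same grasp; the last joint's range is limited). The gripper opens to 92 mm and grips with 3 to 60 N. Pads are 19 mm wide; open, the fingers measure 130 mm over their backs; the gripper's body (75 mm by 190 mm) begins 47 mm behind the grasp point.
Start: joints at [1.203, 0.342, 1.524, -0, 1.275, -0.146], TCP at [115.476, 512.162, 226.741] pointing down, gripper open.
Joint ranges: [-2.53, 2.53], [-0.77, 2.02], [0.04, 2.7], [-1, 4.14], [0.28, 2.66], [-3.11, 3.11]. Speed limits (rad/s): [2.57, 2.57, 3.14, 3.14, 3.14, 3.14].

## Interface

Orientations are given as [roll, pitch, yaw] about the fixed x, y, z axes, in that order (R = Rz(yaw) Ry(pitch) Rx(roll)).
In Python, from plant import sensors, capture, bot gives the robot as it stands.
- The arm moves only by the shell command python3 -m crank 'ROWS' [OPENING]. ROWS is JSON, a list of rows, each an object of numbers: "dx", "dy", "dz": the shift along the tool's x, y, z in cm; "spin": the turn about the tool's x in rad. A call has 1 to 20 rows; each row is the pose to reach, as a shift and turn from the pose commanded when the call began, along the tool's axes at that moment; what a row does not reach only later rows make up. A row lasts 1/12 s, in which the tool goes at most 41.7 mm and 7.16 degrees, less where a joint would pass 70% of its speed; a pose out of reach is approached as far as the arm can. A call with a gripper value outside its range is refused whole. OPENING is the opening in per cent of the stroke, from 0 (shut) to 100 (fully open), set as the call begins (- or left out, the last holds). The fingers move at their own pace and stop on an object; the grip force is fixed at half the most. Time passes only in rows, so rows that repeat a pose let the fingers close. It gives the time, the measured TCP pose, the force and the opening at its end, in the units of the state.
- sensors.get_obs(): the state, without advancing time (a new reading comes with each control period).
- capture(name): name is "scene" or "top"; returns a dict with "frame" (400x640x3 uint8, blue, green, red), "vfov" (degrees; the focal length in pixels is half the picture's height over the tangent of half this angle, whatever the lens; pixels are square), "cx", "cy" (the principal point, pixels), "view" (4x4, takes a point from world to camera coordinates). Camera axes: x right, y down, z forward; pixel columns grow to the right and rows downward; lengths in mm; the calibration is good to about 2 mm. A picture is of the moment at which its call begins. There is no depth.
- bot.close_job(): hands the job in, once; it reports no verdict.
The state is a dict: "time": time; "joint_positions": joint angles; "dq": joint speeds; "tau": joint torques, N m; "tool_pos": TCP position; "tcp_rot": TCP orientation; "contact_force": force on the tool from outside, world axes, zero at the start; "moment": the same for the moment, N m; "grip_width": finger opening in mm.
Only numpy, scipy, OpenCV 4.12 (cv2) and the standard library are available. Lean on these libraries where they do the work, as an engineer would, in place of code of your own. Each camera call takes 0.05 s, during which the arm holds its last target.

## Task

Clamp the brass coupling: take the screwdriver from its stand, seat its blade in the slot of the clamp's spring-loaded screw, push the screw in and, keeping the push, turn it clockwise until it stops, so that the clamp's jaw is fully closed on the coupling and stays there. Push and turn with feeling - a push of 11 to 14 N is plenty, never force it - and keep the gripper off the clamp. Then stand the screwdriver upright in its stand again as it was, let go, and leave everything else where it is.

Things in the scene. Friction and masses are not known exactly. Their poses are not given: they have to be found in the camera images.
- driver: flat-blade screwdriver, 131 mm long, 0.10 to 0.20 kg, standing in the stand, handle up. Origin at the middle of the blade's tip, z up towards the handle. Blade 14 mm wide (along x), 2.6 mm thick (along y), 12 mm long; round shank 8 mm; black collar 34 mm across from z = 60 to 66 mm; handle from z = 66 to 131 mm
- blade_tip (a point): the middle of the blade's tip, the driver's origin, same axes
- handle_grip (a point): point on the axis of the screwdriver's wooden handle, 107 mm above the tip, good for gripping from above; axes as the driver's. The handle's section is a rectangle, 30 mm (x) by 22 mm (y): grip across the 22 mm. The blade's width runs along the handle's wider side
- stand: fixed wooden block 60 x 60 x 70 mm with one round upright hole, 19 mm wide and 65 mm deep, in the middle of its top. The driver hangs in it by its collar, which rests on the top, the tip then 10 mm above the bench. Origin under its centre, z up
- stand_hole0 (a point): centre of the mouth of the stand's hole, on its top, 70 mm above the bench
- clamp: fixed bench clamp: dark base plate 160 (x) x 120 (y) x 12 mm, on it at y = -25 mm a grey housing 46 x 46 mm, 62 mm high, with a slotted steel screw in its top, and beside it a brass hose coupling lying along x between a fixed jaw and a sliding steel jaw 56 mm high. Origin under the centre of the base plate, z up
- screw_top (a point): mean place of the screw head's top centre, 77 mm above the bench; the true head sits up to 5 mm higher or lower (fixed, not measured: feel it). Axes as the clamp's. Head 26 mm across, slot 5 mm wide, 5 mm deep right across it, at the start within 0.35 rad, either way, of the clamp's x axis (not measured: lay the blade on the head, push lightly, about 6 N, turn until it drops in)
- screw_seat (a point): 5 mm below screw_top: slot floor, unpushed. The screw sits on a spring: gives from 5.4 N, 11.4 N at the end of its 5 mm travel. Unpushed, a tooth stops it 0.38 rad clockwise of the clamp's x axis. Pushed over 3.5 mm (9.6 N; aim at 11 to 14 N) it passes and turns clockwise to a hard stop at 1.5 rad; past 1.35 it catches. Turning takes 0.06-0.1 N m; over 0.25 N m or 15 N is forcing it. Blade play 0.17 rad
- jaw (a joint): how far the clamp's upright sliding jaw has moved towards the brass coupling, in m: 0 open, 0.0093 fully closed. An eccentric on the screw pushes it (a weak spring returns it): with the screw at a rad clockwise of the clamp's x axis it reads 0.010 (sin(a - 0.75) + 0.25), and 0 while a is below 0.5
- washer (a joint): how far the thrust washer inside the housing, under the screw, has been squashed, in m: 0 up to a push of 15 N, then 1 mm for each further 3 N; it must stay whole (under 1 mm)
- nipple_a: short brass hose nipple, hexagon foot 36 mm across corners, 50 mm tall, standing; origin under its centre; not part of the job
- nipple_b: short brass hose nipple, hexagon foot 30 mm across corners, 42 mm tall, standing; origin under its centre; not part of the job
- flange: steel ring, 90 mm outside, 48 mm inside, 14 mm thick, lying flat; origin under its centre; not part of the job
- carton: cardboard box 100 x 130 x 70 mm; origin under its centre; not part of the job
- tape: roll of paper tape, 100 mm outside, 45 mm tall, lying flat; origin under its centre; not part of the job
- grease: white closed jar, 70 mm across, 90 mm tall; origin under its centre; not part of the job
- wrench: steel open-ended wrench lying flat on the bench; origin under its middle; not part of the job

How it is judged (in metres and radians):
On the way, in this order (a step that is already met when the one before it is completed fails the run):
1. the screwdriver's blade pushes on the screw, which is not yet turned home (horizontal distance between blade_tip and screw_seat below 0.005 m and z of blade_tip in the frame of screw_seat below 0.006 m and contact force between driver and clamp above 4 N and value of joint jaw below 0.004 m), for 0.05 s.
2. with the blade in the slot, the screw is turned home and the jaw closed (horizontal distance between blade_tip and screw_seat below 0.005 m and z of blade_tip in the frame of screw_seat below 0.006 m and value of joint jaw above 0.0079 m), for 0.05 s.
At the end, for the whole second after the job is handed in: The clamp's jaw has closed by more than 7.9 of its 9.3 mm, and the screwdriver stands upright (within 0.15 rad) and still in the stand's hole, its collar on the stand (within 5 mm), its tip within 8 mm of the hole's axis (value of joint jaw above 0.0079 m and horizontal distance between blade_tip and stand_hole0 below 0.008 m and z of blade_tip in the frame of stand_hole0 below -0.055 m and angle between driver's own z axis and vertical below 0.15 rad and linear speed of driver below 0.02 m/s); the robot touches nothing.
It fails at once if the screwdriver is forced against the clamp or its screw with more than 60 N (contact force between driver and clamp above 60 N).
It fails at once if the screw is pushed so hard (over 18 N) that its thrust washer is squashed by more than 1 mm (value of joint washer above 0.001 m).
It fails at once if the gripper touches the clamp (contact force between the fingers and clamp above 1 N).
It fails at once if a bystander is moved by more than 25 mm (distance of any of nipple_a, nipple_b, flange, carton, tape, grease, wrench from where it was at the start of the episode above 0.025 m).
It also fails if it takes over 72 s, if anything falls off the work surface, if the arm or the gripper's body presses on something with over 40 N, if the wrist force passes 120 N, or if a joint passes its speed limit or range.

## Working session

There is one attempt and no reset: what is moved stays moved. The work goes in short steps, Python scripts to look and compute and a shell command to move; the robot and the scene stay as the last step left them, time stands still between calls to the robot, and variables do not carry over. Pictures are saved under pics/ and viewed, and the job is handed in when it is done.

```bash
ls; mkdir -p pics; python3 - <<'E'
from plant import sensors, capture, bot
import cv2
print(sensors.get_obs())
for n in("scene","top"):
    c=capture(n); cv2.imwrite(f"pics/{n}0.png",c["frame"]); print(n,c["vfov"],c["cx"],c["cy"],c["view"])
E
```

```text
pics
{'time': 0.0, 'joint_positions': array([ 1.20297959e+00,  3.42700647e-01,  1.52502866e+00, -1.92545555e-05,
        1.27539581e+00, -1.45967005e-01]), 'dq': array([ 3.66307627e-04,  2.59318365e-05, -9.10811084e-04, -1.13917114e-03,
       -2.47432971e-04, -1.39026876e-03]), 'tau': array([ 2.60727698e-03, -4.31229007e+01, -2.44221765e+01,  7.21044489e-02,
        5.57627971e-02, -1.23198015e-04]), 'tool_pos': array([115.33510242, 511.75119954, 226.05236076]), 'tcp_rot': array([-1.70474927,  1.56926376, -1.92659338]), 'contact_force': array([ 0.32596322, -0.48408446,  0.2234994 ]), 'moment': array([-0.04605905, -0.0053708 , -0.00240472]), 'grip_width': 91.8890915082396}
scene 46.29343551467133 318.10581529410115 203.1583561850208 [[-6.98593783e-01  7.15518442e-01 -2.91540601e-04  4.15635572e+02]
 [ 5.05958823e-01  4.93702835e-01 -7.07292854e-01 -2.45513244e+02]
 [-5.05937147e-01 -4.94257898e-01 -7.06920600e-01  1.58738266e+03]
 [ 0.00000000e+00  0.00000000e+00  0.00000000e+00  1.00000000e+00]]
top 51.32245392888052 316.74495342954884 199.90468065101635 [[-9.48008395e-03 -9.99928815e-01  7.24514454e-03  1.49571411e+00]
 [-9.96414728e-01  8.83711550e-03 -8.41403286e-02  6.02128824e+02]
 [ 8.40703129e-02 -8.01682611e-03 -9.96427575e-01  1.21917414e+03]
 [ 0.00000000e+00  0.00000000e+00  0.00000000e+00  1.00000000e+00]]
```

View pics/scene0.png

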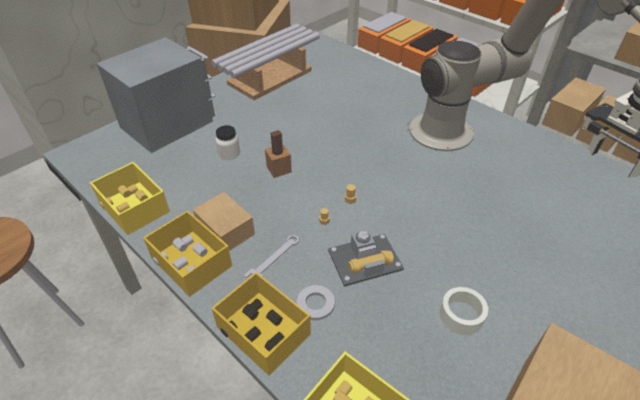

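View pics/top0.png

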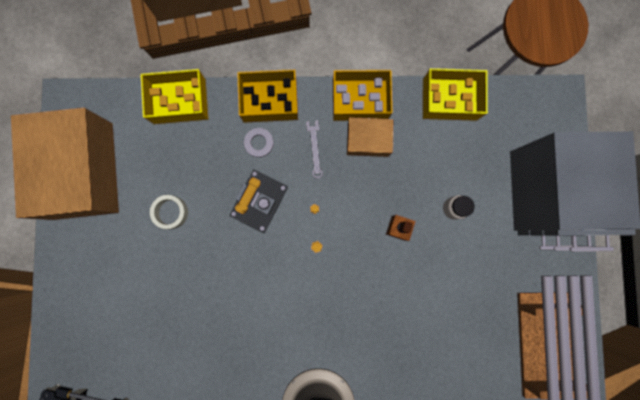

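```bash
cat > h.py <<'E'
import numpy as np,cv2
from plant import sensors,capture,bot
def K(c):
    f=200/np.tan(np.radians(c["vfov"])/2); return f,c["cx"],c["cy"]
def proj(c,P):
    P=np.atleast_2d(P).astype(float); V=np.array(c["view"]); f,cx,cy=K(c)
    q=P@V[:3,:3].T+V[:3,3]; return np.c_[f*q[:,0]/q[:,2]+cx,f*q[:,1]/q[:,2]+cy]
def back(c,uv,z):
    V=np.array(c["view"]); f,cx,cy=K(c); R=V[:3,:3]; o=-R.T@V[:3,3]
    d=R.T@np.array([(uv[0]-cx)/f,(uv[1]-cy)/f,1]); return o+d*(z-o[2])/d[2]
def crop(c,x,y,w,h,s,name):
    cv2.imwrite("pics/"+name,cv2.resize(c["frame"][y:y+h,x:x+w],None,fx=s,fy=s,interpolation=cv2.INTER_CUBIC))
E
python3 - <<'E'
from h import *
s=capture("scene");t=capture("top")
crop(t,215,155,100,75,8,"t_clamp.png");crop(t,370,200,60,45,12,"t_st.png")
crop(s,315,215,100,75,8,"s_clamp.png");crop(s,250,120,60,60,10,"s_st.png")
print(proj(s,[0,0,0]),proj(t,[0,0,0]))
E
```

```text
[[440.60261567 130.80028856]] [[317.25566868 405.50304337]]
```

View pics/t_clamp.png

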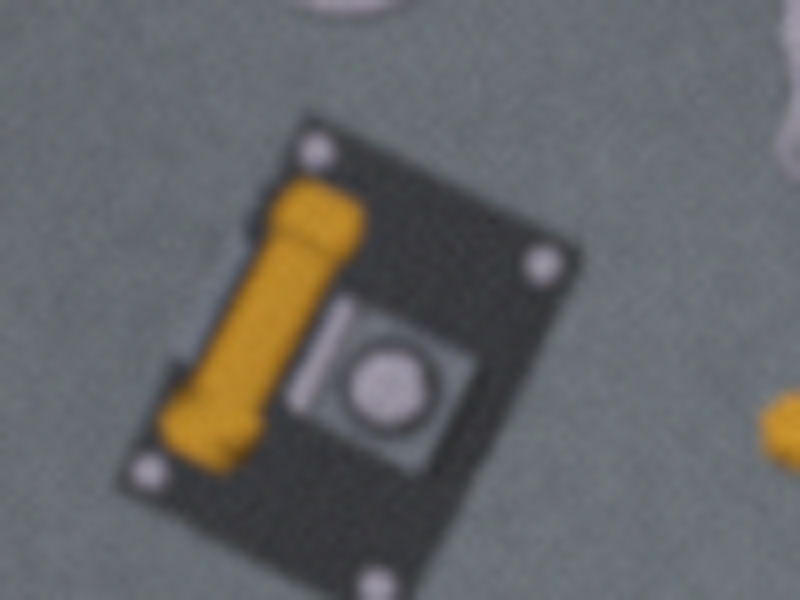

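View pics/t_st.png

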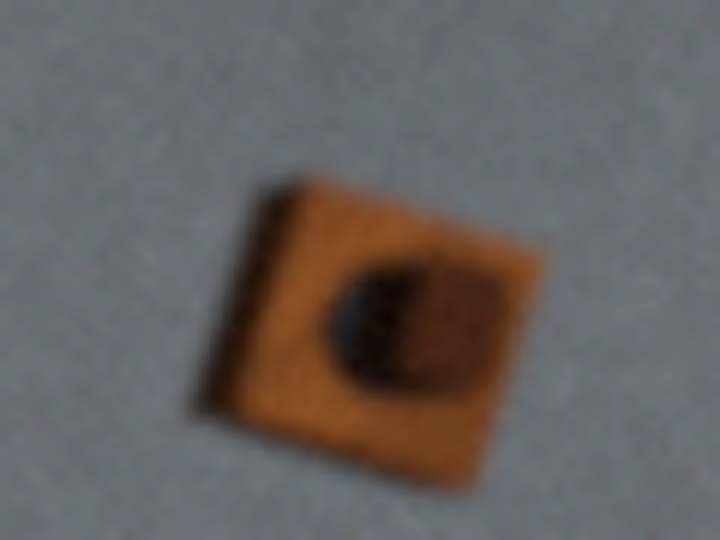

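View pics/s_clamp.png

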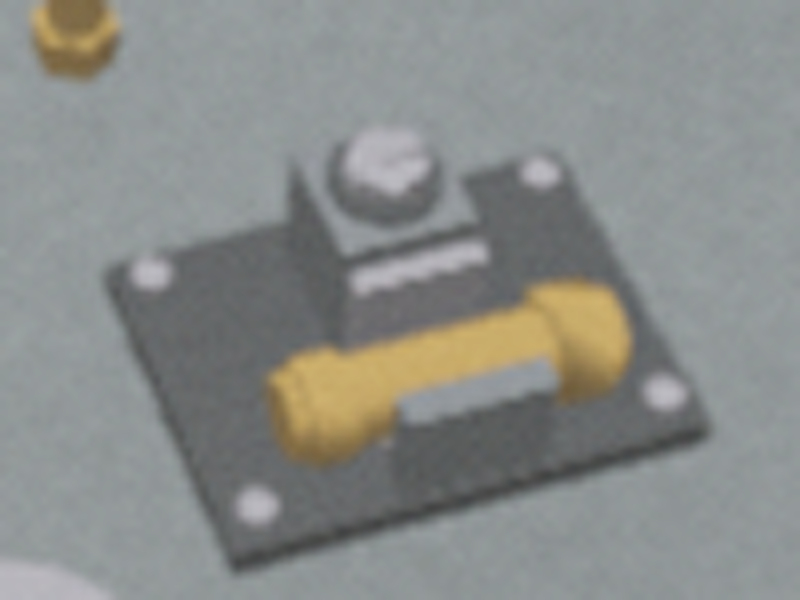

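View pics/s_st.png

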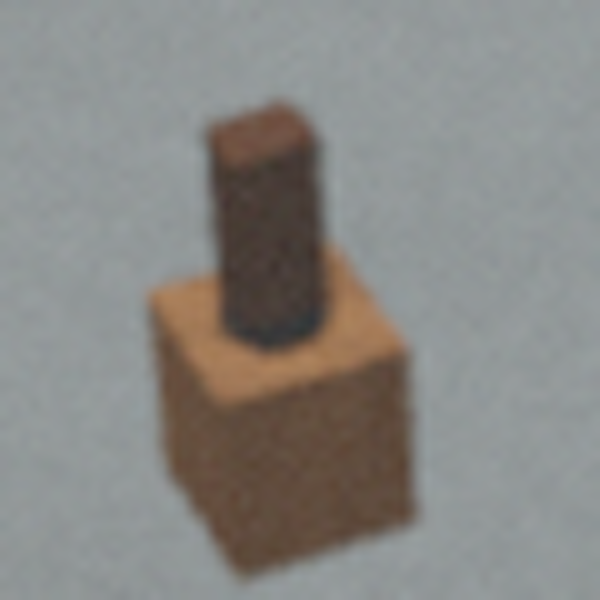

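```bash
cat > fit.py <<'E'
from h import *
from scipy.optimize import least_squares
s=capture("scene");t=capture("top")
def rot(a): return np.array([[np.cos(a),-np.sin(a)],[np.sin(a),np.cos(a)]])
def w(p,L): L=np.atleast_2d(L).astype(float); return np.c_[L[:,:2]@rot(p[2]).T+p[:2],L[:,2]]
tc=lambda L:np.array(L)/8+[215,155]
sc=lambda L:np.array(L)/8+[315,215]
off=-0.0
H=62+0 # housing top z guess
mt=np.array([[80,60,12],[80,-60,12],[-80,60,12]]);it=tc([(308,115),(582,245),(115,488)])
ms=np.array([[80,60,12],[-80,60,12],[80,-60,12],[-80,-60,12]])
# scene: image left-bottom etc.
is_=sc([(235,558),(712,425),(108,268),(562,150)])
r=lambda p:np.r_[(proj(t,w(p,mt))-it).ravel(),(proj(s,w(p,ms))-is_).ravel()]
p=least_squares(r,[530,150,-0.455]).x;print(p,r(p).round(1))
st=lambda L:np.array(L)/12+[370,200]
ss=lambda L:np.array(L)/10+[250,120]
m=np.array([[30,30,70],[30,-30,70],[-30,-30,70],[-30,30,70]]);it2=st([(310,176),(548,243),(480,490),(233,412)])
m2=np.array([[30,30,70],[30,-30,70],[-30,30,70],[-30,-30,70],[30,30,0],[-30,30,0]]);is2=ss([(222,403),(152,293),(412,347),(338,247),(240,580),(415,520)])
r2=lambda p:np.r_[(proj(t,w(p,m))-it2).ravel(),(proj(s,w(p,m2))-is2).ravel()]
q=least_squares(r2,[530,-230,-0.2]).x;print(q,r2(q).round(1))
hd=np.array([[15,11,131],[15,-11,131],[-15,-11,131],[-15,11,131],[15,11,66],[15,-11,66],[-15,-11,66],[-15,11,66]])
def ov(c,x,y,S,wd,hh,name,lists):
    im=cv2.resize(c["frame"][y:y+hh,x:x+wd],None,fx=S,fy=S,interpolation=cv2.INTER_CUBIC)
    for P,col in lists:
        for l in P:
            u=((proj(c,l)-[x,y]+0.5)*S).astype(int); cv2.polylines(im,[u.reshape(-1,1,2)],True,col,1)
    cv2.imwrite("pics/"+name,im)
th=np.linspace(0,6.28,40)
circ=lambda x,y,R,z:np.c_[x+R*np.cos(th),y+R*np.sin(th),0*th+z]
box=lambda x,y,a,b,z:np.array([[x+a,y+b,z],[x+a,y-b,z],[x-a,y-b,z],[x-a,y+b,z]])
if __name__=="__main__":
    cl=[(([w(p,box(0,0,80,60,z)) for z in(0,12)]),(0,255,0)),([w(p,box(0,-25,23,23,z)) for z in (62,74)],(255,255,0)),([w(p,circ(0,-25,13,77))],(0,0,255))]
    print("screw",w(p,[0,-25,77]))
    ov(t,215,155,8,100,75,"o1.png",cl);ov(s,315,215,8,100,75,"o2.png",cl)
    a=q.copy()
    sl=[([w(q,box(0,0,30,30,z)) for z in (0,70)],(0,255,0)),([w(q,circ(0,0,17,76))],(0,0,255)),([w(a,box(0,0,15,11,131)),w([a[0],a[1],a[2]+np.pi/2],box(0,0,15,11,131))],(255,255,0))]
    ov(t,370,200,12,60,45,"o3.png",sl);ov(s,250,120,10,60,60,"o4.png",sl)
    d=lambda i,o: cv2.imread("pics/"+i)
    A=np.hstack([cv2.resize(d(i,0),(400,300)) for i in("o1.png","o2.png")]); cv2.imwrite("pics/oc.png",A)
E
python3 fit.py
```

```text
[ 6.02521113e+02  1.74733786e+02 -4.78425932e-01] [-1.3 -1.  -0.4  0.5 -1.9 -0.7 -0.3 -0.8  0.2 -0.9 -0.7 -1.  -0.7 -0.9]
[ 5.16481462e+02 -2.46791556e+02 -3.28071364e-01] [-1.  -0.3 -0.9  0.7 -1.4  0.  -0.8 -0.1 -0.2 -0.5 -1.  -0.9 -0.5 -0.8
 -1.3 -1.9 -0.4 -0.4  0.1 -0.3]
screw [[591.01155296 152.54076835  77.        ]]
```

```bash
sed -i 's#\[215,155\]#[214.55,154.55]#;s#\[315,215\]#[314.55,214.55]#;s#\[370,200\]#[369.55,199.55]#;s#\[250,120\]#[249.55,119.55]#' fit.py; python3 fit.py
```

```text
[ 6.03087924e+02  1.74220045e+02 -4.75995342e-01] [-0.8 -0.7  0.1  0.7 -1.3 -0.4 -0.1 -0.3  0.4 -0.5 -0.6 -0.5 -0.6 -0.5]
[ 5.17341970e+02 -2.47036486e+02 -3.28094865e-01] [-0.4 -0.1 -0.4  0.8 -0.9  0.2 -0.3  0.1 -0.   0.  -0.8 -0.4 -0.3 -0.2
 -1.1 -1.3 -0.2  0.2  0.3  0.3]
screw [[591.63233928 151.99911782  77.        ]]
```

View pics/o1.png

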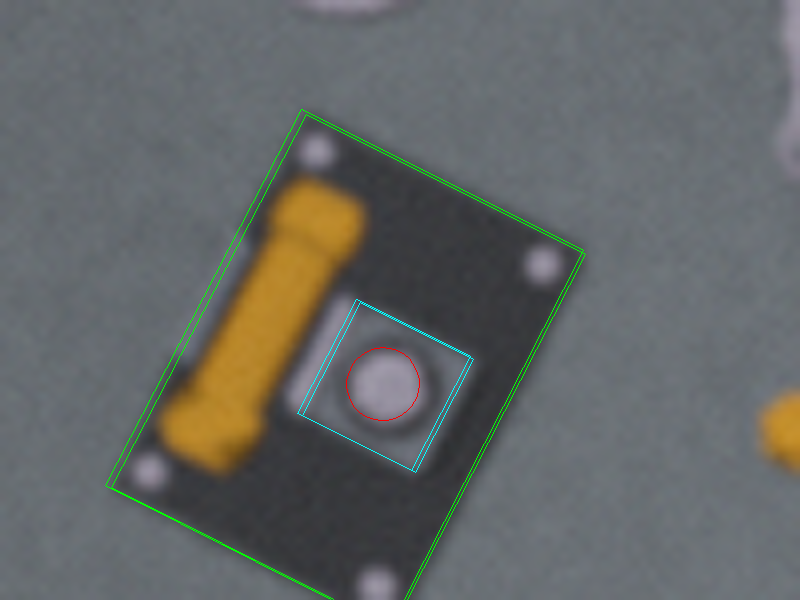

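View pics/o2.png

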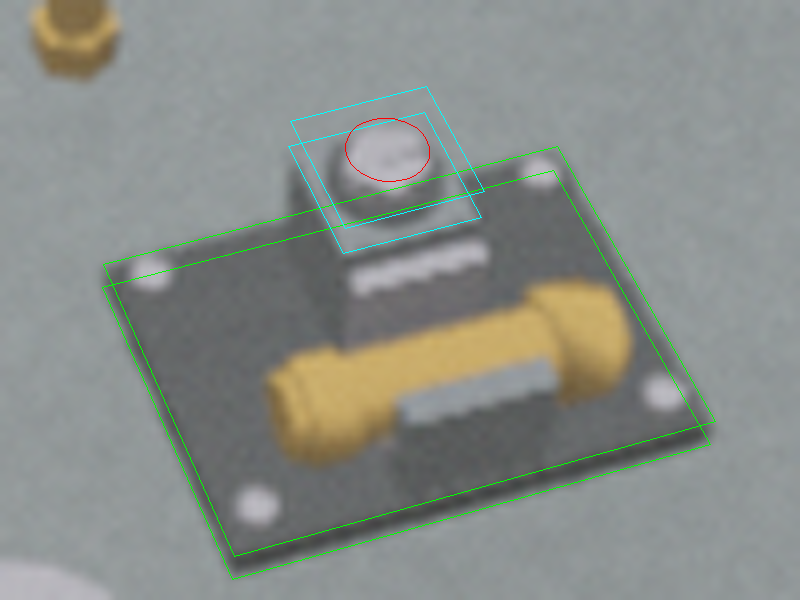

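View pics/o3.png

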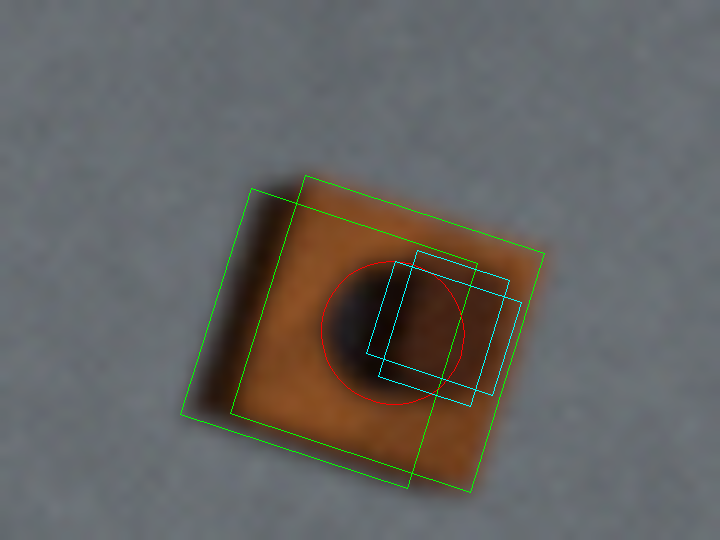

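View pics/o4.png

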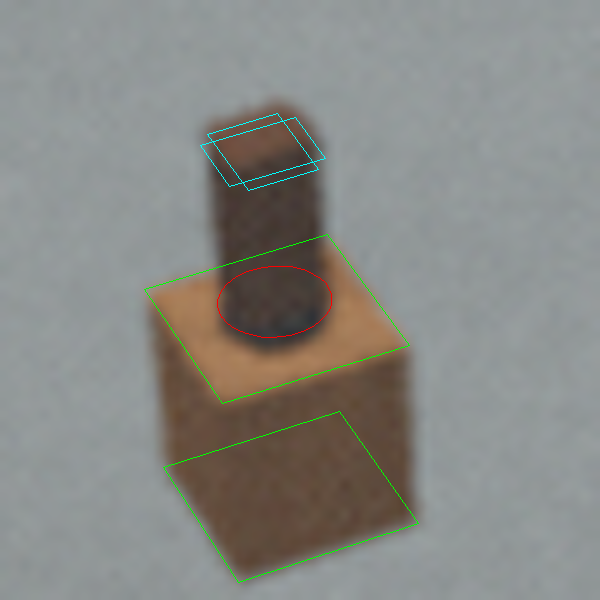

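```bash
cat > o.py <<'E'
from fit import *
import sys
a=q.copy()
for k,b in (("a",a[2]),("b",a[2]+np.pi/2)):
    P=[a[0],a[1],b]
    sl=[([w(P,box(0,0,15,11,141)),w(P,box(0,0,15,11,76))],(255,255,0)),([w(q,circ(0,0,17,76))],(0,0,255))]
    ov(t,385,205,16,35,35,k+"1.png",sl);ov(s,260,120,14,40,40,k+"2.png",sl)
f=lambda n:cv2.resize(cv2.imread("pics/"+n),(390,290))
cv2.imwrite("pics/hh.png",np.vstack([np.hstack([f("a1.png"),f("a2.png")]),np.hstack([f("b1.png"),f("b2.png")])]))
E
python3 o.py
```

```text
[ 6.03087924e+02  1.74220045e+02 -4.75995342e-01] [-0.8 -0.7  0.1  0.7 -1.3 -0.4 -0.1 -0.3  0.4 -0.5 -0.6 -0.5 -0.6 -0.5]
[ 5.17341970e+02 -2.47036486e+02 -3.28094865e-01] [-0.4 -0.1 -0.4  0.8 -0.9  0.2 -0.3  0.1 -0.   0.  -0.8 -0.4 -0.3 -0.2
 -1.1 -1.3 -0.2  0.2  0.3  0.3]
```

View pics/hh.png

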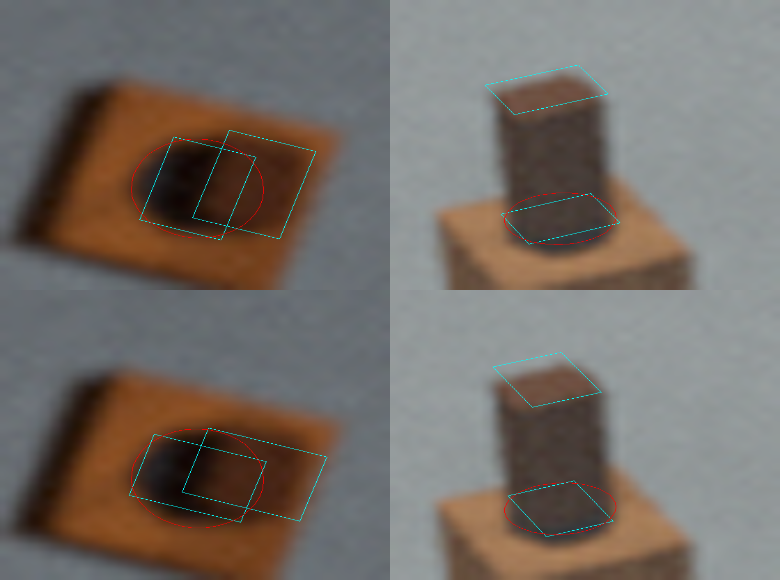

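```bash
python3 - <<'E'
from h import *
def avg(n):
    L=[capture(n) for _ in range(12)]; c=L[0]; c["frame"]=np.mean([x["frame"] for x in L],0); return c
for n,(x,y,w,h) in {"top":(392,210,28,28),"scene":(266,126,20,30)}.items():
    c=avg(n); im=c["frame"][y:y+h,x:x+w]; np.save(f"avg_{n}.npy",c["frame"])
    im=np.clip((im-10)*2.2,0,255).astype(np.uint8)
    cv2.imwrite(f"pics/z_{n}.png",cv2.resize(im,None,fx=18,fy=18,interpolation=cv2.INTER_CUBIC))
a=cv2.imread("pics/z_top.png");b=cv2.imread("pics/z_scene.png")
b=cv2.resize(b,(int(b.shape[1]*504/b.shape[0]),504));cv2.imwrite("pics/z.png",np.hstack([cv2.resize(a,(440,504-64+0))if 0 else cv2.resize(a,(440,504)),b]))
E
```

```text
(no output)
```

View pics/z.png

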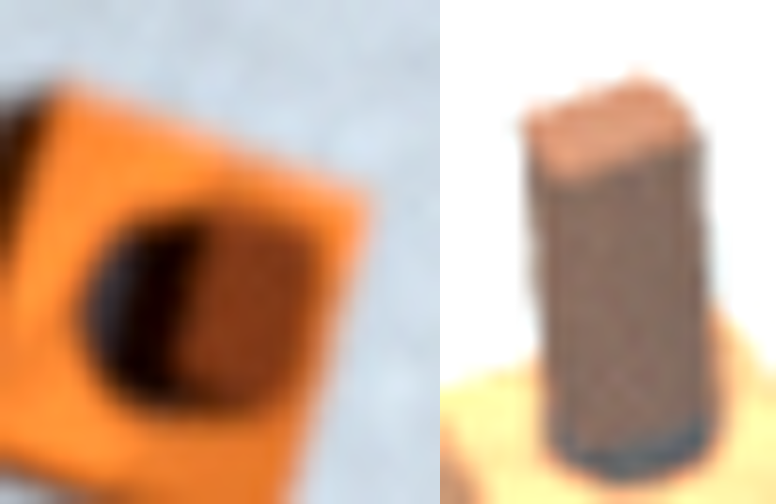

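```bash
cat > hf.py <<'E'
from fit import *
T=np.array([(212,215),(328,240),(285,402),(172,388)])/[15.714,18]+[391.5,209.5]
S=np.array([(548,185),(520,110),(640,72),(698,138)])/16.8+[265.5-440/16.8,125.5]
m=np.array([[15,11,141],[15,-11,141],[-15,-11,141],[-15,11,141]])
r=lambda p,i=3:np.r_[(proj(t,w(p,m))-T).ravel(),(proj(s,w(p,m))-S).ravel()]
hp=least_squares(r,[517,-247,-.3]).x;print(hp,r(hp).round(1))
rs=lambda p:r(p)[8:];h2=least_squares(rs,hp).x;print(h2)
rs=lambda p:r(p)[:8];h2=least_squares(rs,hp).x;print(h2)
o=sensors.get_obs();from scipy.spatial.transform import Rotation as R
M=R.from_euler('xyz',o['tcp_rot']).as_matrix();print(M.round(3))
E
python3 hf.py
```

```text
[ 6.03087924e+02  1.74220045e+02 -4.75995342e-01] [-0.8 -0.7  0.1  0.7 -1.3 -0.4 -0.1 -0.3  0.4 -0.5 -0.6 -0.5 -0.6 -0.5]
[ 5.17341970e+02 -2.47036486e+02 -3.28094865e-01] [-0.4 -0.1 -0.4  0.8 -0.9  0.2 -0.3  0.1 -0.   0.  -0.8 -0.4 -0.3 -0.2
 -1.1 -1.3 -0.2  0.2  0.3  0.3]
[ 5.18669479e+02 -2.46569324e+02 -2.73058854e-01] [-0.4 -1.6  0.1 -0.8  0.1  0.9 -0.6 -0.4  0.4 -0.8 -1.3 -0.3  0.9 -1.2
  0.9 -1.2]
[ 5.21863566e+02 -2.43911894e+02 -3.13100295e-01]
[ 5.17352386e+02 -2.47109144e+02 -2.52628838e-01]
[[ 0.     0.22   0.976]
 [ 0.     0.976 -0.22 ]
 [-1.     0.    -0.   ]]
```

```bash
python3 -m crank '[{"dz":38.9,"dy":-20.1},{"dz":38.9,"dy":-20.1},{"dz":38.9,"dy":-20.1},{"dz":38.9,"dy":-20.1},{"dz":38.9,"dy":-20.1},{"dz":38.9,"dy":-20.1},{"dz":38.9,"dy":-20.1},{"dz":38.9,"dy":-20.1},{"dz":38.9,"dy":-20.1},{"dz":38.9,"dy":-20.1},{"dz":38.9,"dy":-20.1},{"dz":56,"dy":-65.2,"spin":0.058,"dx":6},{"dz":56,"dy":-65.2,"spin":0.058,"dx":6},{"dz":56,"dy":-65.2,"spin":0.058,"dx":6},{"dz":56,"dy":-65.2,"spin":0.058,"dx":6},{"dz":56,"dy":-65.2,"spin":0.058,"dx":6},{"dz":56,"dy":-65.2,"spin":0.058,"dx":6},{"dz":56,"dy":-65.2,"spin":0.058,"dx":6},{"dz":56,"dy":-65.2,"spin":0.058,"dx":6},{"dz":56,"dy":-65.2,"spin":0.058,"dx":6}]' 70
```

```text
invalid input at $[0]: expected keys dx, dy, dz, spin
```

```bash
python3 -m crank '[{"dx":0,"dz":38.9,"dy":-20.1,"spin":0},{"dx":0,"dz":38.9,"dy":-20.1,"spin":0},{"dx":0,"dz":38.9,"dy":-20.1,"spin":0},{"dx":0,"dz":38.9,"dy":-20.1,"spin":0},{"dx":0,"dz":38.9,"dy":-20.1,"spin":0},{"dx":0,"dz":38.9,"dy":-20.1,"spin":0},{"dx":0,"dz":38.9,"dy":-20.1,"spin":0},{"dx":0,"dz":38.9,"dy":-20.1,"spin":0},{"dx":0,"dz":38.9,"dy":-20.1,"spin":0},{"dx":0,"dz":38.9,"dy":-20.1,"spin":0},{"dz":56,"dy":-65.2,"spin":0.058,"dx":6},{"dz":56,"dy":-65.2,"spin":0.058,"dx":6},{"dz":56,"dy":-65.2,"spin":0.058,"dx":6},{"dz":56,"dy":-65.2,"spin":0.058,"dx":6},{"dz":56,"dy":-65.2,"spin":0.058,"dx":6},{"dz":56,"dy":-65.2,"spin":0.058,"dx":6},{"dz":56,"dy":-65.2,"spin":0.058,"dx":6},{"dz":56,"dy":-65.2,"spin":0.058,"dx":6},{"dz":56,"dy":-65.2,"spin":0.058,"dx":6},{"dz":56,"dy":-65.2,"spin":0.058,"dx":6}]' 70
```

```text
time: 3.47
tool_pos: [504.1, -165.8, 176.8]
tcp_rot: [0.279, 1.57, -0.001]
contact_force: [0.7, -0.5, -0.1]
grip_width: 64.2
```

```bash
cat > go.py <<'E'
import sys
from h import *
from scipy.spatial.transform import Rotation as R
# usage go.py x y z phi(tool y angle)
o=sensors.get_obs(); M=R.from_euler('xyz',o['tcp_rot']).as_matrix(); phi=np.arctan2(M[1,1],M[0,1])
print("t %.2f"%o['time'],"tcp",o['tool_pos'].round(1),"phi %.3f"%phi,"tilt",M[:2,0].round(4),"F",o['contact_force'].round(2),"M",o['moment'].round(3),"grip %.1f"%o['grip_width'],"j6 %.2f"%o['joint_positions'][5])
if len(sys.argv)>1:
    g=np.array(sys.argv[1:4],float); d=M.T@(g-o['tool_pos'])/10; print("dx,dy,dz cm",d.round(2),"spin", round(phi-float(sys.argv[4]),3) if len(sys.argv)>4 else '')
E
python3 -m crank '[{"dx":0,"dy":0,"dz":0,"spin":0},{"dx":0,"dy":0,"dz":0,"spin":0},{"dx":0,"dy":0,"dz":0,"spin":0}]'; python3 go.py 518 -247 160 1.291
```

```text
time: 3.72
tool_pos: [503.8, -163.4, 176.7]
tcp_rot: [2.445, 1.57, 2.164]
contact_force: [-0.3, 0.0, -0.6]
grip_width: 64.3
t 3.72 tcp [ 503.8 -163.4  176.7] phi 1.290 tilt [-0.0006  0.0009] F [-0.26  0.05 -0.56] M [-0.033 -0.005  0.046] grip 64.3 j6 -1.75
dx,dy,dz cm [ 1.66 -7.64  3.68] spin -0.001
```

```bash
python3 -m crank '[{"dx":1.6,"dy":-7.64,"dz":3.68,"spin":0},{"dx":1.6,"dy":-7.64,"dz":3.68,"spin":0},{"dx":1.6,"dy":-7.64,"dz":3.68,"spin":0},{"dx":1.6,"dy":-7.64,"dz":3.68,"spin":0},{"dx":1.6,"dy":-7.64,"dz":3.68,"spin":0}]'; python3 go.py 518 -247 98 1.291
python3 - <<'E'
from h import *
s=capture("scene");t=capture("top")
crop(s,235,90,80,100,6,"g1.png");crop(t,360,180,80,80,6,"g2.png")
E
```

```text
time: 4.13
tool_pos: [518.3, -245.5, 160.9]
tcp_rot: [2.242, 1.57, 1.963]
contact_force: [0.2, -0.3, -0.3]
grip_width: 64.2
t 4.13 tcp [ 518.3 -245.5  160.9] phi 1.292 tilt [-0.0004  0.0011] F [ 0.22 -0.29 -0.28] M [ 0.024 -0.002 -0.045] grip 64.2 j6 -1.87
dx,dy,dz cm [ 6.29 -0.15  0.02] spin 0.001
```

View pics/g1.png

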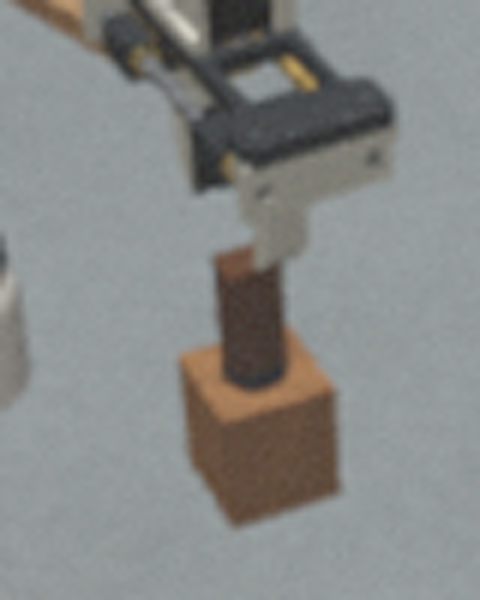

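View pics/g2.png

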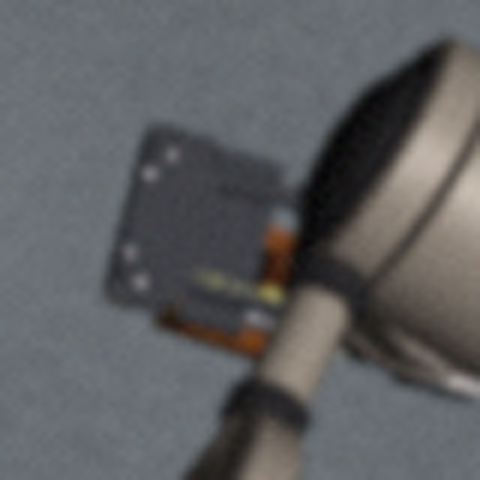

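```bash
python3 - <<'E'
from h import *
s=capture("scene");o=sensors.get_obs()
P=np.array(o['tool_pos']);y=np.array([.276,.961,0]);x=np.array([.961,-.276,0])
for a in(-9.5,0,9.5): print((proj(s,P+32*y+a*x)-[235,90]+.5)*6, (proj(s,[518,-247,141]+11*y+a*15/9.5*x)-[235,90]+.5)*6)
E
python3 -m crank '[{"dx":3,"dy":-0.1,"dz":0,"spin":0},{"dx":6.3,"dy":-0.1,"dz":0,"spin":0},{"dx":6.3,"dy":-0.1,"dz":0,"spin":0},{"dx":6.3,"dy":-0.1,"dz":0,"spin":0}]';python3 go.py
```

```text
[[292.25648342 250.65301045]] [[283.66483765 257.42795396]]
[[274.07419964 256.67134151]] [[255.53107907 266.75560211]]
[[255.79961513 262.7202241 ]] [[227.17629303 276.15653113]]
time: 4.62
tool_pos: [517.4, -246.7, 97.4]
tcp_rot: [2.795, 1.567, 2.517]
contact_force: [0.3, 0.9, 1.0]
grip_width: 64.1
t 4.62 tcp [ 517.4 -246.7   97.4] phi 1.292 tilt [-0.0029  0.0021] F [0.32 0.87 0.97] M [ 0.035 -0.058 -0.028] grip 64.1 j6 -1.87
```

```bash
python3 - <<'E'
from h import *
L=[capture("scene") for _ in range(4)];s=L[0];s["frame"]=np.mean([x["frame"] for x in L],0).astype(np.uint8)
crop(s,245,100,55,75,8,"g3.png");o=sensors.get_obs()
P=np.array(o['tool_pos']);y=np.array([.276,.961,0]);x=np.array([.961,-.276,0])
for a in(-9.5,0,9.5): print((proj(s,P+32*y+a*x)-[245,100]+.5)*8)
E
```

```text
[[311.38853817 389.25011009]]
[[287.94683526 397.34136044]]
[[264.39005515 405.47233138]]
```

View pics/g3.png

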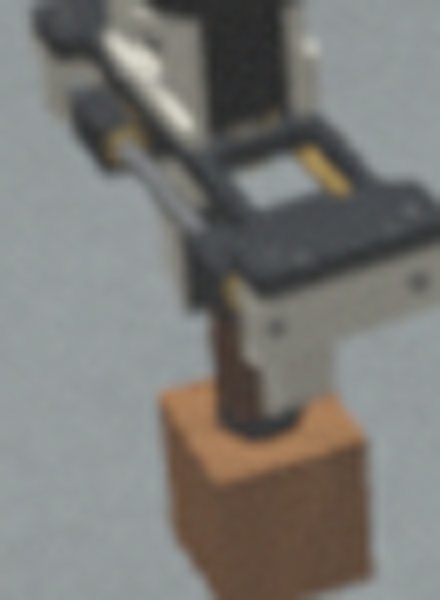

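```bash
python3 - <<'E'
from fit import *
sl=[]
for P,c in (([518,-247,-.28],(255,255,0)),([521,-246,-.28],(0,255,255))):
    sl+=[([w(P,box(0,0,15,11,z)) for z in(76,115)]+[w(P,circ(0,0,17,70))],c)]
ov(s,255,135,14,35,40,"g4.png",sl)
E
```

```text
[ 6.03087924e+02  1.74220045e+02 -4.75995342e-01] [-0.8 -0.7  0.1  0.7 -1.3 -0.4 -0.1 -0.3  0.4 -0.5 -0.6 -0.5 -0.6 -0.5]
[ 5.17341970e+02 -2.47036486e+02 -3.28094865e-01] [-0.4 -0.1 -0.4  0.8 -0.9  0.2 -0.3  0.1 -0.   0.  -0.8 -0.4 -0.3 -0.2
 -1.1 -1.3 -0.2  0.2  0.3  0.3]
```

View pics/g4.png

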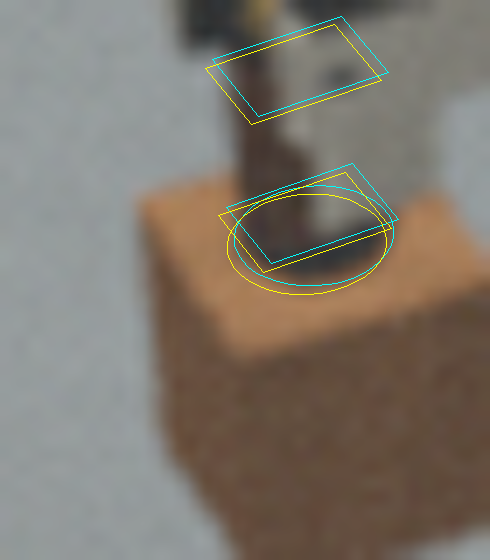

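```bash
python3 -m crank '[{"dx":0,"dy":0,"dz":-0.1,"spin":0},{"dx":0,"dy":0,"dz":-0.1,"spin":0},{"dx":0,"dy":0,"dz":-0.1,"spin":0},{"dx":0,"dy":0,"dz":-0.1,"spin":0},{"dx":0,"dy":0,"dz":-0.1,"spin":0},{"dx":0,"dy":0,"dz":-0.1,"spin":0},{"dx":0,"dy":0,"dz":-0.1,"spin":0}]' 0;python3 go.py
```

```text
time: 5.5
tool_pos: [517.1, -247.9, 97.8]
tcp_rot: [2.119, 1.571, 1.839]
contact_force: [-0.3, 1.3, 1.2]
grip_width: 22.0
t 5.50 tcp [ 517.1 -247.9   97.8] phi 1.291 tilt [-0.0001  0.0002] F [-0.32  1.27  1.19] M [ 0.142 -0.09  -0.046] grip 22.0 j6 -1.87
```

```bash
python3 -m crank '[{"dx":-1.5,"dy":0,"dz":0,"spin":0},{"dx":-4,"dy":0,"dz":0,"spin":0},{"dx":-7.5,"dy":0,"dz":0,"spin":0},{"dx":-9.5,"dy":0,"dz":0,"spin":0},{"dx":-9.5,"dy":0,"dz":0,"spin":0},{"dx":-9.5,"dy":0,"dz":0,"spin":0}]';python3 go.py 591.6 152 195 1.095
```

```text
time: 6.0
tool_pos: [517.4, -248.1, 193.6]
tcp_rot: [-0.26, 1.569, -0.539]
contact_force: [-0.1, 0.4, -2.1]
grip_width: 22.2
t 6.00 tcp [ 517.4 -248.1  193.6] phi 1.291 tilt [ 0.0018 -0.0011] F [-0.13  0.39 -2.09] M [-0.034  0.009  0.003] grip 22.2 j6 -1.87
dx,dy,dz cm [-0.17 40.5  -3.92] spin 0.196
```

```bash
python3 -m crank '[{"dx":0,"dy":2,"dz":-0.2,"spin":0.01},{"dx":0,"dy":5.5,"dz":-0.5,"spin":0.02},{"dx":0,"dy":9.5,"dz":-0.9,"spin":0.04},{"dx":0,"dy":13.5,"dz":-1.3,"spin":0.06},{"dx":0,"dy":17.5,"dz":-1.7,"spin":0.08},{"dx":0,"dy":21.5,"dz":-2.1,"spin":0.1},{"dx":0,"dy":25.5,"dz":-2.5,"spin":0.12},{"dx":0,"dy":29.5,"dz":-2.9,"spin":0.14},{"dx":0,"dy":33.5,"dz":-3.3,"spin":0.16},{"dx":0,"dy":36.5,"dz":-3.6,"spin":0.18},{"dx":0,"dy":39,"dz":-3.8,"spin":0.196},{"dx":0,"dy":40.2,"dz":-3.9,"spin":0.196},{"dx":0,"dy":40.5,"dz":-3.92,"spin":0.196},{"dx":0,"dy":40.5,"dz":-3.92,"spin":0.196},{"dx":0,"dy":40.5,"dz":-3.92,"spin":0.196}]';python3 go.py 591.6 152 195 1.095
python3 - <<'E'
from h import *
for n,(x,y,w,h) in {"top":(215,155,100,75),"scene":(315,180,100,100)}.items():
    L=[capture(n) for _ in range(4)];s=L[0];s["frame"]=np.mean([q["frame"] for q in L],0).astype(np.uint8)
    crop(s,x,y,w,h,8 if n=="top" else 6,f"c_{n}.png")
E
```

```text
time: 7.25
tool_pos: [590.9, 150.9, 192.1]
tcp_rot: [-2.244, 1.569, -2.72]
contact_force: [-0.2, -0.5, -1.4]
grip_width: 22.3
t 7.25 tcp [590.9 150.9 192.1] phi 1.095 tilt [-0.0016 -0.0007] F [-0.19 -0.46 -1.43] M [-0.018  0.005  0.032] grip 22.3 j6 -0.97
dx,dy,dz cm [-0.29  0.13  0.01] spin -0.0
```

View pics/c_scene.png

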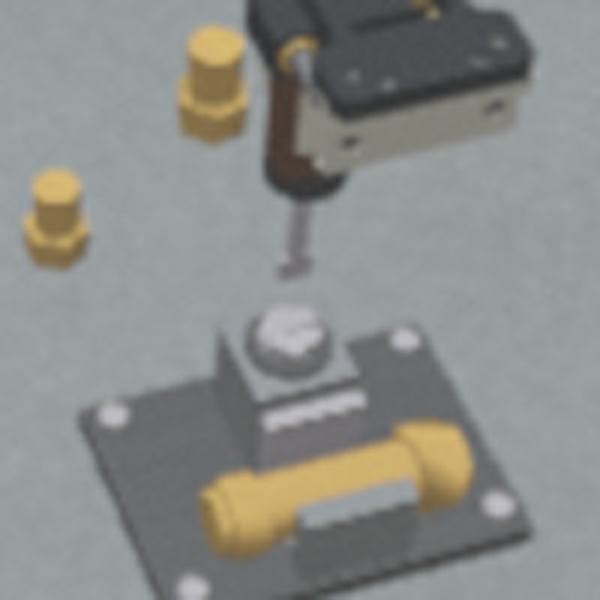

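View pics/c_top.png

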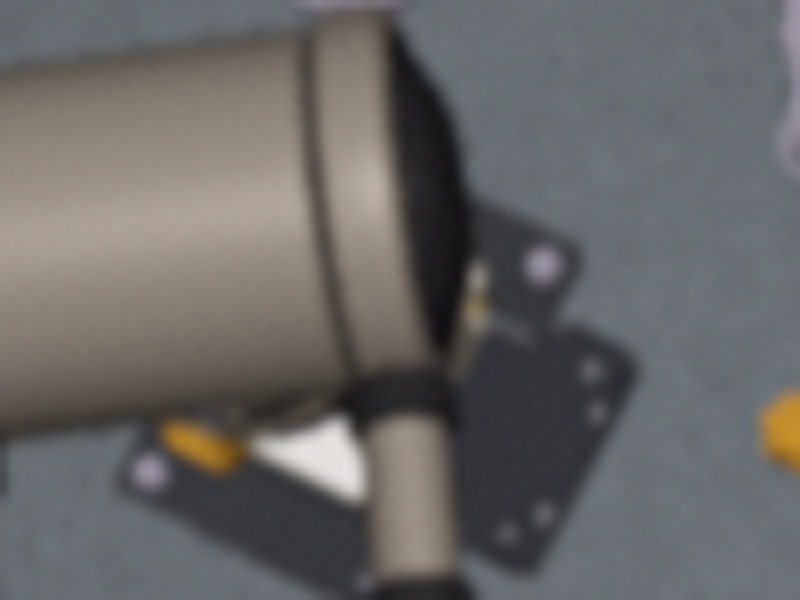

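```bash
python3 - <<'E'
from fit import *
o=sensors.get_obs()['tool_pos']
e=lambda p:(proj(s,p)-[315,180]+.5)*6
print("tip pred",e([o[0],o[1],o[2]-88]), "seen 295.5 270")
for z in(72,77,82):
    print(z,"scene",back(s,(315-.5+290/6,180-.5+328/6),z).round(1),"top",back(t,(215-.5+387/8,155-.5+385/8),z).round(1))
# housing in top
r4=lambda p:(proj(t,w([p[0],p[1],-.476],box(0,0,23,23,62)))-(np.array([(350,296),(478,352),(422,478),(302,412)])/8+[214.5,154.5])).ravel()
print(least_squares(r4,[590,150]).x)
E
```

```text
[ 6.03087924e+02  1.74220045e+02 -4.75995342e-01] [-0.8 -0.7  0.1  0.7 -1.3 -0.4 -0.1 -0.3  0.4 -0.5 -0.6 -0.5 -0.6 -0.5]
[ 5.17341970e+02 -2.47036486e+02 -3.28094865e-01] [-0.4 -0.1 -0.4  0.8 -0.9  0.2 -0.3  0.1 -0.   0.  -0.8 -0.4 -0.3 -0.2
 -1.1 -1.3 -0.2  0.2  0.3  0.3]
tip pred [[295.74686102 276.0858818 ]] seen 295.5 270
72 scene [590.7 151.2  72. ] top [591.7 151.2  72. ]
77 scene [594.2 153.8  77. ] top [591.3 150.6  77. ]
82 scene [597.8 156.4  82. ] top [590.9 150.   82. ]
[592.71052047 152.03162215]
```

```bash
python3 -m crank '[{"dx":1,"dy":0.09,"dz":0.04,"spin":0},{"dx":1.6,"dy":0.09,"dz":0.04,"spin":0},{"dx":1.9,"dy":0.09,"dz":0.04,"spin":0},{"dx":1.9,"dy":0.09,"dz":0.04,"spin":0},{"dx":1.9,"dy":0.09,"dz":0.04,"spin":0}]';python3 go.py;python3 -m crank '[{"dx":0.1,"dy":0,"dz":0,"spin":0},{"dx":0.2,"dy":0,"dz":0,"spin":0},{"dx":0.2,"dy":0,"dz":0,"spin":0}]';python3 go.py
```

```text
time: 8.17
tool_pos: [591.9, 152.8, 173.4]
tcp_rot: [-2.597, 1.57, -3.073]
contact_force: [0.3, -1.2, -0.6]
grip_width: 21.8
t 8.17 tcp [591.9 152.8 173.4] phi 1.095 tilt [-0.0009 -0.0001] F [ 0.26 -1.19 -0.56] M [ 0.005 -0.022 -0.002] grip 21.8 j6 -0.97
time: 8.42
tool_pos: [592.1, 152.8, 171.9]
tcp_rot: [1.0, 1.571, 0.524]
contact_force: [0.7, -0.4, -0.6]
grip_width: 22.2
t 8.42 tcp [592.1 152.8 171.9] phi 1.095 tilt [0.0002 0.0001] F [ 0.68 -0.35 -0.63] M [0.047 0.038 0.02 ] grip 22.2 j6 -0.97
```

```bash
python3 - <<'E'
from h import *
L=[capture("scene") for _ in range(8)];s=L[0];s["frame"]=np.mean([q["frame"] for q in L],0).astype(np.uint8)
crop(s,340,205,50,50,12,"d_scene.png")
o=sensors.get_obs()['tool_pos']
e=lambda p:(proj(s,p)-[340,205]+.5)*12
print(o,e([o[0],o[1],o[2]-88]).round(),e([591.5,150.7,75]).round(),e([591.5,150.7,62]).round())
E
```

```text
[592.07793783 152.77689238 171.97966902] [[285. 325.]] [[276. 347.]] [[272. 389.]]
```

View pics/d_scene.png

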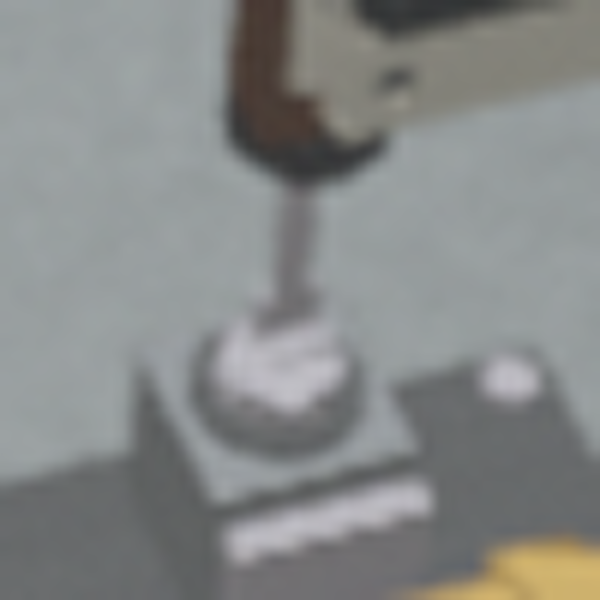

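```bash
python3 - <<'E'
from fit import *
b=lambda x,y,z:back(s,(339.5+x/12,204.5+y/12),z).round(1)
for pt,l in (((140,358),(23,23)),((212,497),(23,-23)),((425,455),(-23,-23))): print(b(*pt,62))
print("expected corners",w([591.5,151.5,-.476],box(0,0,23,23,62)).round(1))
print("tip",b(288,318,84))
# scene only / top only plate fit
rs=lambda p:(proj(s,w(p,ms))-is_).ravel();print("scene plate",least_squares(rs,p).x)
rt=lambda p:(proj(t,w(p,mt))-it).ravel();print("top plate",least_squares(rt,p).x)
rs=lambda p:(proj(s,w(p,m2))-is2).ravel();print("scene stand",least_squares(rs,q).x)
rt=lambda p:(proj(t,w(p,m))-it2).ravel();print("top stand",least_squares(rt,q).x)
E
```

```text
[ 6.03087924e+02  1.74220045e+02 -4.75995342e-01] [-0.8 -0.7  0.1  0.7 -1.3 -0.4 -0.1 -0.3  0.4 -0.5 -0.6 -0.5 -0.6 -0.5]
[ 5.17341970e+02 -2.47036486e+02 -3.28094865e-01] [-0.4 -0.1 -0.4  0.8 -0.9  0.2 -0.3  0.1 -0.   0.  -0.8 -0.4 -0.3 -0.2
 -1.1 -1.3 -0.2  0.2  0.3  0.3]
[604.4 125.4  62. ]
[622.4 160.9  62. ]
[583.3 185.   62. ]
expected corners [[622.5 161.4  62. ]
 [601.4 120.5  62. ]
 [560.5 141.6  62. ]
 [581.6 182.5  62. ]]
tip [590.2 151.9  84. ]
scene plate [ 6.03672298e+02  1.75489590e+02 -4.82126008e-01]
top plate [ 6.02778306e+02  1.71719412e+02 -4.58804623e-01]
scene stand [ 5.17088061e+02 -2.45361304e+02 -3.56886100e-01]
top stand [ 5.17982240e+02 -2.48455498e+02 -3.09170720e-01]
```

```bash
python3 -m crank '[{"dx":0.3,"dy":-0.03,"dz":0.05,"spin":0},{"dx":0.5,"dy":-0.03,"dz":0.05,"spin":0},{"dx":0.5,"dy":-0.03,"dz":0.05,"spin":0},{"dx":0.5,"dy":-0.03,"dz":0.05,"spin":0}]';python3 go.py;python3 -m crank '[{"dx":0.1,"dy":0,"dz":0,"spin":0},{"dx":0.2,"dy":0,"dz":0,"spin":0},{"dx":0.2,"dy":0,"dz":0,"spin":0}]';python3 go.py
```

```text
time: 9.25
tool_pos: [592.2, 152.2, 166.6]
tcp_rot: [-2.682, 1.57, 3.126]
contact_force: [0.2, -0.1, -1.5]
grip_width: 21.9
t 9.25 tcp [592.2 152.2 166.6] phi 1.095 tilt [-0.0006  0.    ] F [ 0.22 -0.07 -1.49] M [-0.055 -0.032  0.047] grip 21.9 j6 -0.97
time: 9.5
tool_pos: [592.3, 152.3, 164.7]
tcp_rot: [-2.539, 1.571, -3.015]
contact_force: [-1.4, -0.6, -2.7]
grip_width: 21.5
t 9.50 tcp [592.3 152.3 164.7] phi 1.095 tilt [-0.0002 -0.    ] F [-1.4  -0.6  -2.69] M [ 0.003 -0.049 -0.022] grip 21.5 j6 -0.97
```

```bash
python3 -m crank '[{"dx":0.1,"dy":0,"dz":0,"spin":0},{"dx":0.1,"dy":0,"dz":0,"spin":0},{"dx":0.1,"dy":0,"dz":0,"spin":0}]';python3 go.py
```

```text
time: 9.75
tool_pos: [592.3, 152.3, 163.9]
tcp_rot: [2.853, 1.571, 2.378]
contact_force: [0.3, 0.7, -1.5]
grip_width: 21.6
t 9.75 tcp [592.3 152.3 163.9] phi 1.095 tilt [-0.0001  0.0001] F [ 0.27  0.68 -1.48] M [-0.041 -0.041  0.037] grip 21.6 j6 -0.97
```

```bash
for i in 1 2; do python3 -m crank '[{"dx":0.1,"dy":0,"dz":0,"spin":0},{"dx":0.1,"dy":0,"dz":0,"spin":0}]' >/dev/null;python3 go.py; done
```

```text
t 9.92 tcp [592.3 152.3 162.8] phi 1.095 tilt [-0.0002  0.0001] F [ 0.18 -0.13 -1.36] M [-0.021  0.03  -0.034] grip 21.8 j6 -0.97
t 10.08 tcp [592.3 152.3 161.7] phi 1.095 tilt [-0.0002  0.0001] F [-0.18  1.15 -0.74] M [-0.08   0.021 -0.034] grip 22.0 j6 -0.97
```

```bash
python3 -m crank '[{"dx":0.1,"dy":0,"dz":0,"spin":0},{"dx":0.1,"dy":0,"dz":0,"spin":0}]' >/dev/null;python3 go.py
```

```text
t 10.25 tcp [592.4 152.3 160.8] phi 1.095 tilt [0.0001 0.0001] F [ 0.27  0.93 -0.52] M [-0.006 -0.038 -0.009] grip 21.6 j6 -0.97
```

```bash
python3 -m crank '[{"dx":0.1,"dy":0,"dz":0,"spin":0},{"dx":0.1,"dy":0,"dz":0,"spin":0},{"dx":0.1,"dy":0,"dz":0,"spin":0}]' >/dev/null;python3 go.py
```

```text
t 10.50 tcp [592.3 152.2 159.8] phi 1.095 tilt [-0.0002 -0.0002] F [-0.18 -0.21 -0.65] M [-0.227  0.083  0.019] grip 21.9 j6 -0.97
```

```bash
python3 -m crank '[{"dx":0.1,"dy":0,"dz":0,"spin":0},{"dx":0.1,"dy":0,"dz":0,"spin":0},{"dx":0.1,"dy":0,"dz":0,"spin":0}]' >/dev/null;python3 go.py
```

```text
t 10.75 tcp [592.2 152.2 158.7] phi 1.095 tilt [-0.0005 -0.0001] F [-0.94 -1.38 -1.18] M [-0.236  0.161  0.031] grip 22.1 j6 -0.97
```

```bash
python3 - <<'E'
from h import *
L=[capture("scene") for _ in range(6)];s=L[0];s["frame"]=np.mean([q["frame"] for q in L],0).astype(np.uint8)
crop(s,340,205,50,50,12,"d2_scene.png")
o=sensors.get_obs();print(o['contact_force'],o['moment'])
E
```

```text
[-0.24448894 -0.92572946 -0.47838156] [-0.22195993  0.14920292 -0.02565704]
```

View pics/d2_scene.png

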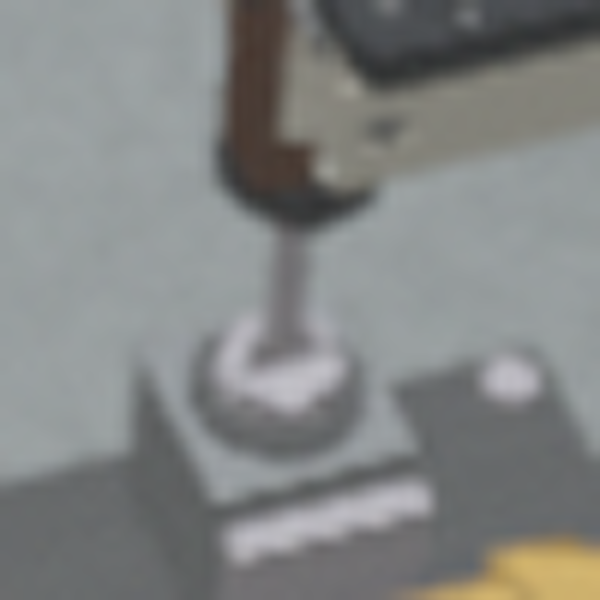

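```bash
python3 -m crank '[{"dx":0,"dy":-0.1,"dz":0,"spin":0},{"dx":0.1,"dy":-0.1,"dz":0,"spin":0},{"dx":0.1,"dy":-0.1,"dz":0,"spin":0}]' >/dev/null;python3 go.py
```

```text
t 11.30 tcp [592.  151.5 157.9] phi 1.095 tilt [0.0003 0.0004] F [-0.55 -1.23 -2.2 ] M [-0.008  0.035  0.008] grip 21.9 j6 -0.97
```

```bash
python3 -m crank '[{"dx":0.1,"dy":0,"dz":0,"spin":0},{"dx":0.1,"dy":0,"dz":0,"spin":0},{"dx":0.1,"dy":0,"dz":0,"spin":0}]' >/dev/null;python3 go.py
```

```text
t 11.55 tcp [591.9 151.5 156.9] phi 1.095 tilt [0.     0.0002] F [-0.66 -0.62 -1.02] M [-0.046 -0.013 -0.008] grip 21.7 j6 -0.97
```

```bash
python3 -m crank '[{"dx":0.1,"dy":0,"dz":0,"spin":0},{"dx":0.1,"dy":0,"dz":0,"spin":0},{"dx":0.1,"dy":0,"dz":0,"spin":0}]' >/dev/null;python3 go.py
```

```text
t 11.80 tcp [591.9 151.4 155.9] phi 1.095 tilt [0.0001 0.0001] F [ 0.62 -0.47 -0.53] M [-0.017 -0.03  -0.03 ] grip 22.0 j6 -0.97
```

```bash
python3 -m crank '[{"dx":0.1,"dy":0,"dz":0,"spin":0},{"dx":0.1,"dy":0,"dz":0,"spin":0},{"dx":0.1,"dy":0,"dz":0,"spin":0}]' >/dev/null;python3 go.py
```

```text
t 12.05 tcp [592.1 151.4 155.5] phi 1.095 tilt [0.0008 0.0002] F [-0.89  0.37  4.1 ] M [-0.092  0.252  0.014] grip 21.7 j6 -0.97
```

```bash
python3 -m crank '[{"dx":0.1,"dy":0,"dz":0,"spin":0},{"dx":0.1,"dy":0,"dz":0,"spin":0},{"dx":0.1,"dy":0,"dz":0,"spin":0}]' >/dev/null;python3 go.py
```

```text
t 12.30 tcp [592.1 151.4 154.3] phi 1.095 tilt [0.0007 0.0002] F [-1.17 -0.42  5.36] M [-0.08   0.249 -0.026] grip 21.8 j6 -0.97
```

```bash
python3 -m crank '[{"dx":0.1,"dy":0,"dz":0,"spin":0},{"dx":0.2,"dy":0,"dz":0,"spin":0},{"dx":0.2,"dy":0,"dz":0,"spin":0},{"dx":0.2,"dy":0,"dz":0,"spin":0}]' >/dev/null;python3 go.py
```

```text
t 12.63 tcp [592.2 151.4 152.6] phi 1.095 tilt [0.001  0.0002] F [-1.19  0.05  6.38] M [-0.068  0.416  0.026] grip 21.9 j6 -0.97
```

```bash
python3 -m crank '[{"dx":0.1,"dy":0,"dz":-0.03,"spin":0},{"dx":0.15,"dy":0,"dz":-0.03,"spin":0},{"dx":0.15,"dy":0,"dz":-0.03,"spin":0},{"dx":0.15,"dy":0,"dz":-0.03,"spin":0}]' >/dev/null;python3 go.py
```

```text
t 12.97 tcp [592.1 151.5 151.4] phi 1.095 tilt [0.0017 0.0001] F [-1.58 -0.75  9.16] M [-0.133  0.466 -0.022] grip 22.0 j6 -0.97
```

```bash
python3 -m crank '[{"dx":0.04,"dy":0,"dz":-0.03,"spin":0},{"dx":0.04,"dy":0,"dz":-0.03,"spin":0.05},{"dx":0.04,"dy":0,"dz":-0.03,"spin":0.1},{"dx":0.04,"dy":0,"dz":-0.03,"spin":0.15},{"dx":0.04,"dy":0,"dz":-0.03,"spin":0.15}]' >/dev/null;python3 go.py
```

```text
t 13.38 tcp [592.  151.5 151.2] phi 0.942 tilt [ 0.0023 -0.0001] F [-1.05 -0.93  9.04] M [-0.271  0.366  0.062] grip 21.9 j6 -0.82
```

```bash
python3 -m crank '[{"dx":0.03,"dy":0,"dz":0,"spin":0.05},{"dx":0.03,"dy":0,"dz":0,"spin":0.1},{"dx":0.03,"dy":0,"dz":0,"spin":0.15},{"dx":0.03,"dy":0,"dz":0,"spin":0.2},{"dx":0.03,"dy":0,"dz":0,"spin":0.2}]' >/dev/null;python3 go.py
```

```text
t 13.80 tcp [591.8 151.3 150.8] phi 0.743 tilt [ 0.0015 -0.0006] F [-2.22 -1.33  9.42] M [-0.497  0.557  0.058] grip 21.8 j6 -0.62
```

```bash
python3 -m crank '[{"dx":0.0,"dy":-0.1,"dz":0,"spin":0.0},{"dx":0.02,"dy":-0.1,"dz":0,"spin":0.05},{"dx":0.02,"dy":-0.1,"dz":0,"spin":0.1},{"dx":0.02,"dy":-0.1,"dz":0,"spin":0.1}]' >/dev/null;python3 go.py
```

```text
t 14.13 tcp [591.4 150.9 150.8] phi 0.642 tilt [0.0027 0.0001] F [ 0.18 -0.39  9.84] M [-0.213  0.29   0.066] grip 21.7 j6 -0.52
```

```bash
python3 -m crank '[{"dx":0.0,"dy":-0.03,"dz":0,"spin":0.05},{"dx":0.02,"dy":-0.03,"dz":0,"spin":0.1},{"dx":0.02,"dy":-0.03,"dz":0,"spin":0.15},{"dx":0.02,"dy":-0.03,"dz":0,"spin":0.2},{"dx":0.02,"dy":-0.03,"dz":0,"spin":0.2}]' >/dev/null;python3 go.py
```

```text
t 14.55 tcp [591.2 150.8 150.7] phi 0.442 tilt [0.0029 0.0002] F [-1.06 -1.    9.25] M [-0.25   0.31   0.058] grip 21.8 j6 -0.32
```

```bash
python3 -m crank '[{"dx":0.0,"dy":-0.05,"dz":0.02,"spin":0.06},{"dx":0.02,"dy":-0.05,"dz":0.02,"spin":0.12},{"dx":0.02,"dy":-0.05,"dz":0.02,"spin":0.18},{"dx":0.02,"dy":-0.05,"dz":0.02,"spin":0.24},{"dx":0.02,"dy":-0.05,"dz":0.02,"spin":0.3},{"dx":0.02,"dy":-0.05,"dz":0.02,"spin":0.3}]' >/dev/null;python3 go.py
```

```text
t 15.05 tcp [590.8 150.5 150.6] phi 0.142 tilt [0.0029 0.0003] F [-1.12 -0.41 10.84] M [-0.208  0.387  0.111] grip 22.0 j6 -0.02
```

```bash
python3 -m crank '[{"dx":0.0,"dy":-0.05,"dz":0.02,"spin":0.06},{"dx":0,"dy":-0.05,"dz":0.02,"spin":0.12},{"dx":0,"dy":-0.05,"dz":0.02,"spin":0.18},{"dx":0,"dy":-0.05,"dz":0.02,"spin":0.24},{"dx":0,"dy":-0.05,"dz":0.02,"spin":0.3},{"dx":0,"dy":-0.05,"dz":0.02,"spin":0.3}]' >/dev/null;python3 go.py
```

```text
t 15.55 tcp [590.5 150.3 150.6] phi -0.158 tilt [0.0031 0.0005] F [-1.79 -0.51  9.43] M [-0.141  0.347  0.133] grip 22.1 j6 0.28
```

```bash
python3 -m crank '[{"dx":0.01,"dy":-0.04,"dz":0.01,"spin":0.05},{"dx":0.01,"dy":-0.04,"dz":0.01,"spin":0.1},{"dx":0.01,"dy":-0.04,"dz":0.01,"spin":0.15},{"dx":0.01,"dy":-0.04,"dz":0.01,"spin":0.15}]' >/dev/null;python3 go.py
```

```text
t 15.88 tcp [590.2 150.3 150.6] phi -0.307 tilt [0.0035 0.0006] F [-1.42  0.06 10.44] M [-0.043  0.269  0.099] grip 22.2 j6 0.43
```

```bash
python3 -m crank '[{"dx":0,"dy":-0.02,"dz":0.01,"spin":0.05},{"dx":0,"dy":-0.02,"dz":0.01,"spin":0.1},{"dx":0,"dy":-0.02,"dz":0.01,"spin":0.1}]' >/dev/null;python3 go.py
```

```text
t 16.13 tcp [590.  150.3 150.6] phi -0.407 tilt [0.0036 0.0007] F [-1.15  0.28  9.35] M [-0.079  0.246  0.037] grip 21.8 j6 0.53
```

```bash
python3 -m crank '[{"dx":0,"dy":0,"dz":0,"spin":0.06},{"dx":0,"dy":0,"dz":0,"spin":0.06}]' >/dev/null;python3 go.py
```

```text
t 16.30 tcp [590.  150.3 150.6] phi -0.468 tilt [0.0036 0.0006] F [-0.28 -0.23  9.01] M [-0.045  0.228  0.081] grip 22.0 j6 0.59
```

```bash
python3 -m crank '[{"dx":0,"dy":0,"dz":0,"spin":0.05},{"dx":0,"dy":0,"dz":0,"spin":0.05}]' >/dev/null;python3 go.py
```

```text
t 16.47 tcp [590.  150.3 150.6] phi -0.517 tilt [0.0035 0.0007] F [-1.02  0.4  10.43] M [-0.09   0.278  0.07 ] grip 21.9 j6 0.64
```

```bash
python3 -m crank '[{"dx":0,"dy":0,"dz":0,"spin":0.05},{"dx":0,"dy":0,"dz":0,"spin":0.05}]' >/dev/null;python3 go.py
```

```text
t 16.63 tcp [589.9 150.3 150.6] phi -0.567 tilt [0.0034 0.0007] F [-0.57  0.64  9.31] M [-0.066  0.324  0.066] grip 21.9 j6 0.69
```

```bash
python3 -m crank '[{"dx":0,"dy":0,"dz":0,"spin":0.04},{"dx":0,"dy":0,"dz":0,"spin":0.04}]' >/dev/null;python3 go.py
```

```text
t 16.80 tcp [589.9 150.3 150.6] phi -0.607 tilt [0.0034 0.0007] F [-1.36  0.88 10.15] M [0.026 0.327 0.091] grip 22.3 j6 0.73
```

```bash
python3 -m crank '[{"dx":0,"dy":0,"dz":0,"spin":0.04},{"dx":0,"dy":0,"dz":0,"spin":0.04}]' >/dev/null;python3 go.py
```

```text
t 16.97 tcp [589.9 150.4 150.6] phi -0.647 tilt [0.0033 0.0007] F [-0.96  0.69  9.22] M [-0.051  0.347  0.106] grip 21.8 j6 0.77
```

```bash
python3 - <<'E'
from h import *
L=[capture("scene") for _ in range(4)];s=L[0];s["frame"]=np.mean([q["frame"] for q in L],0).astype(np.uint8)
crop(s,335,200,70,70,8,"e_scene.png")
E
python3 go.py
```

```text
t 17.17 tcp [589.9 150.3 150.6] phi -0.645 tilt [0.0033 0.0007] F [-1.16  0.23  9.68] M [0.002 0.377 0.041] grip 21.8 j6 0.77
```

View pics/e_scene.png

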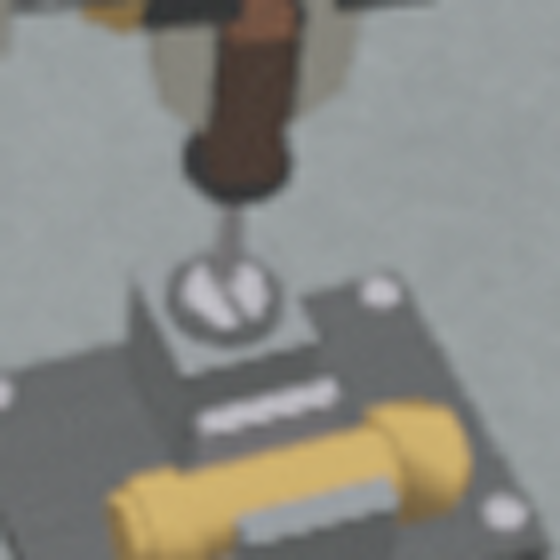

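```bash
python3 -m crank '[{"dx":0,"dy":0,"dz":-0.1,"spin":0},{"dx":0,"dy":0,"dz":-0.2,"spin":0.0},{"dx":0,"dy":0,"dz":-0.25,"spin":0.03},{"dx":0,"dy":0,"dz":-0.25,"spin":0.05}]' >/dev/null;python3 go.py
```

```text
t 17.50 tcp [590.6 151.3 150.5] phi -0.696 tilt [ 0.0011 -0.0014] F [-3.13 -3.3  12.43] M [-0.824  1.002  0.142] grip 22.3 j6 0.82
```

```bash
python3 -m crank '[{"dx":0,"dy":0,"dz":0,"spin":0.04},{"dx":0,"dy":0,"dz":0,"spin":0.04}]' >/dev/null;python3 go.py;python3 - <<'E'
from h import *
S=[]
for i in range(6):
    s=capture("scene");o=sensors.get_obs();S.append(np.r_[o['contact_force'],o['moment']])
print(np.mean(S,0).round(3))
E
```

```text
t 17.67 tcp [590.6 151.4 150.5] phi -0.737 tilt [ 0.0011 -0.0012] F [-2.59 -3.21 11.67] M [-0.852  0.996  0.192] grip 21.8 j6 0.86
[-3.54  -2.495 12.354 -0.869  1.013  0.145]
```

```bash
python3 -m crank '[{"dx":-0.03,"dy":0,"dz":0.08,"spin":0},{"dx":-0.03,"dy":0,"dz":0.08,"spin":0.04},{"dx":-0.03,"dy":0,"dz":0.08,"spin":0.04}]' >/dev/null;python3 go.py;python3 - <<'E'
from h import *
S=[];F=[]
for i in range(6):
    s=capture("scene");o=sensors.get_obs();S.append(np.r_[o['contact_force'],o['moment']]);F.append(s["frame"])
print(np.mean(S,0).round(3))
s["frame"]=np.mean(F,0).astype(np.uint8);crop(s,340,215,50,50,12,"e2_scene.png")
E
```

```text
t 18.22 tcp [590.3 151.1 150.6] phi -0.776 tilt [ 0.0018 -0.0007] F [-2.08 -0.4   9.68] M [-0.516  0.687  0.238] grip 21.9 j6 0.90
[-2.144 -1.376  9.61  -0.585  0.706  0.198]
```

View pics/e2_scene.png

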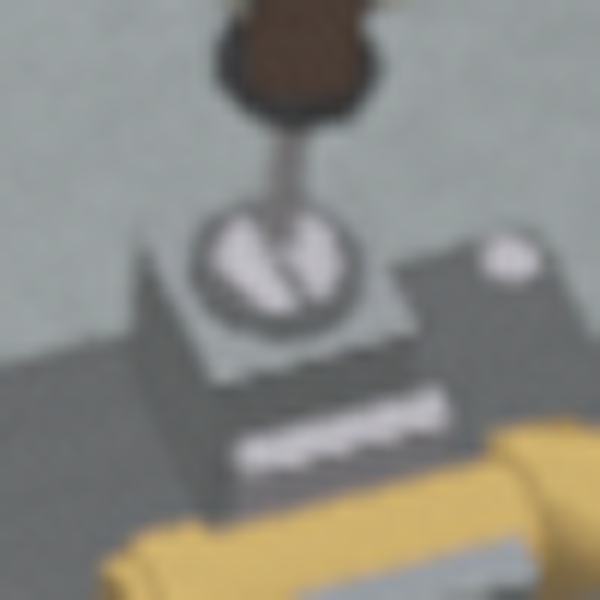

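```bash
python3 -m crank '[{"dx":-0.1,"dy":0,"dz":0,"spin":0},{"dx":-0.2,"dy":0,"dz":0,"spin":0},{"dx":-0.3,"dy":0,"dz":0,"spin":0},{"dx":-0.4,"dy":0,"dz":0,"spin":0},{"dx":-0.4,"dy":0,"dz":0,"spin":0}]' >/dev/null;python3 go.py;python3 -m crank '[{"dx":0,"dy":0,"dz":-0.1,"spin":-0.05},{"dx":0,"dy":0,"dz":-0.2,"spin":-0.1},{"dx":0,"dy":0,"dz":-0.2,"spin":-0.1}]' >/dev/null;python3 go.py
```

```text
t 18.93 tcp [590.2 151.1 153.8] phi -0.775 tilt [ 0.0009 -0.0007] F [-1.09 -2.34  6.8 ] M [-0.644  0.376  0.195] grip 21.7 j6 0.90
t 19.18 tcp [591.  152.  153.6] phi -0.672 tilt [-0.0008 -0.0017] F [-2.67 -3.25  7.63] M [-1.096  0.735  0.07 ] grip 21.4 j6 0.80
```

```bash
python3 -m crank '[{"dx":-0.1,"dy":0,"dz":0,"spin":0},{"dx":-0.2,"dy":0,"dz":0,"spin":0},{"dx":-0.2,"dy":0,"dz":0,"spin":0}]' >/dev/null;python3 go.py;python3 - <<'E'
from h import *
S=[];F=[]
for i in range(4):
    s=capture("scene");o=sensors.get_obs();S.append(np.r_[o['contact_force'],o['moment']]);F.append(s["frame"])
print(np.mean(S,0).round(3))
s["frame"]=np.mean(F,0).astype(np.uint8);crop(s,340,215,50,50,12,"e3_scene.png")
E
```

```text
t 19.43 tcp [591.  152.2 155.1] phi -0.675 tilt [-0.0011 -0.0012] F [-1.77 -3.71  4.21] M [-1.351  0.594  0.033] grip 21.8 j6 0.80
[-1.97  -5.079  4.216 -1.394  0.71   0.05 ]
```

View pics/e3_scene.png

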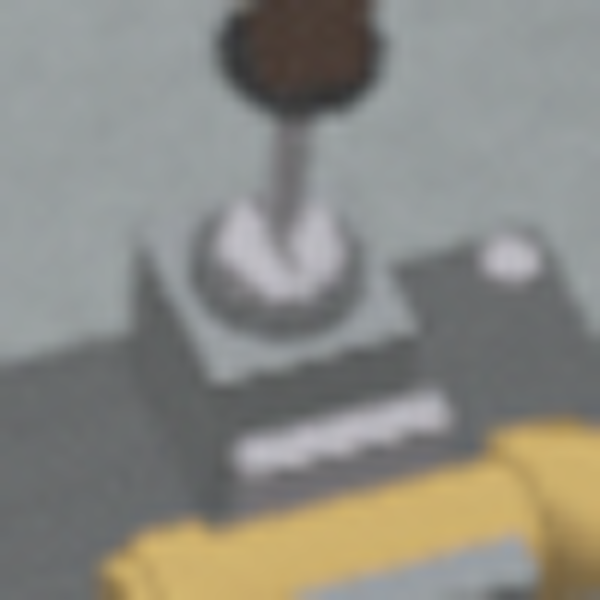

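```bash
python3 -m crank '[{"dx":-0.1,"dy":0,"dz":0,"spin":0},{"dx":-0.2,"dy":0,"dz":0,"spin":0},{"dx":-0.2,"dy":0,"dz":0,"spin":0}]' >/dev/null;python3 go.py;python3 - <<'E'
from h import *
S=[];F=[]
for i in range(4):
    s=capture("scene");o=sensors.get_obs();S.append(np.r_[o['contact_force'],o['moment']]);F.append(s["frame"])
print(np.mean(S,0).round(3))
s["frame"]=np.mean(F,0).astype(np.uint8);crop(s,340,215,50,50,12,"e4_scene.png")
E
```

```text
t 19.88 tcp [591.  152.6 156.2] phi -0.675 tilt [-0.0016 -0.0005] F [ 0.51 -4.78 -4.62] M [-1.234  0.169  0.078] grip 22.1 j6 0.80
[ 0.038 -3.884 -4.771 -1.095  0.127  0.049]
```

View pics/e4_scene.png

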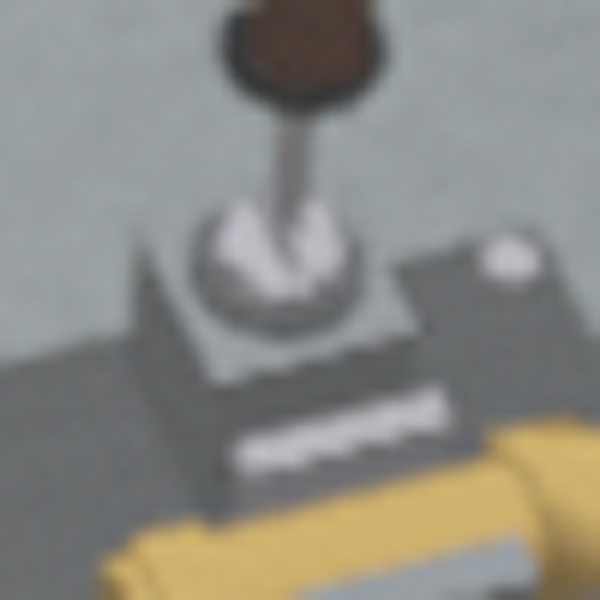

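```bash
python3 -m crank '[{"dx":0,"dy":0.03,"dz":0.1,"spin":0},{"dx":0,"dy":0.03,"dz":0.2,"spin":0},{"dx":0,"dy":0.03,"dz":0.2,"spin":0}]' >/dev/null;python3 go.py
```

```text
t 20.33 tcp [590.5 151.9 157.4] phi -0.675 tilt [0.0009 0.0017] F [ 0.57  0.91 -4.77] M [ 0.026 -0.101  0.021] grip 21.7 j6 0.80
```

```bash
python3 -m crank '[{"dx":0,"dy":0,"dz":0,"spin":0.05},{"dx":0,"dy":0,"dz":0,"spin":0.05},{"dx":0,"dy":0,"dz":0,"spin":0.05}]' >/dev/null;python3 go.py
```

```text
t 20.58 tcp [590.5 151.8 157.4] phi -0.724 tilt [0.0007 0.0012] F [ 0.25  1.8  -6.23] M [ 0.11  -0.222  0.086] grip 21.8 j6 0.85
```

```bash
python3 -m crank '[{"dx":0,"dy":0,"dz":0,"spin":-0.07},{"dx":0,"dy":0,"dz":0,"spin":-0.14},{"dx":0,"dy":0,"dz":0,"spin":-0.2},{"dx":0,"dy":0,"dz":0,"spin":-0.2}]' >/dev/null;python3 go.py
```

```text
t 20.92 tcp [590.6 151.4 158.2] phi -0.522 tilt [0.0013 0.0006] F [ 0.34  0.94 -0.61] M [-0.112  0.068 -0.015] grip 21.9 j6 0.65
```

```bash
python3 - <<'E'
from h import *
S=[];F=[]
for i in range(6):
    s=capture("scene");o=sensors.get_obs();S.append(np.r_[o['contact_force'],o['moment']]);F.append(s["frame"])
print(np.mean(S,0).round(3))
s["frame"]=np.mean(F,0).astype(np.uint8);crop(s,340,215,50,50,12,"e5_scene.png")
E
```

```text
[-0.113 -0.121 -1.447 -0.115  0.077 -0.011]
```

View pics/e5_scene.png

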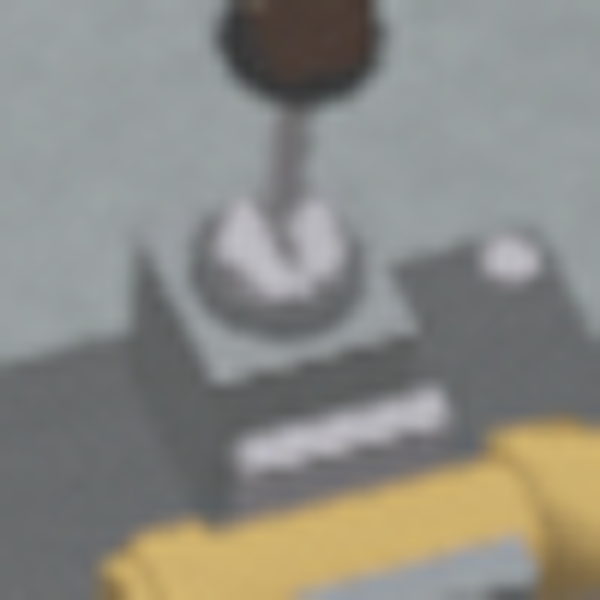

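```bash
python3 -m crank '[{"dx":-0.3,"dy":0,"dz":0,"spin":0},{"dx":-0.7,"dy":0,"dz":0,"spin":0},{"dx":-1.5,"dy":0,"dz":0,"spin":0},{"dx":-3,"dy":0,"dz":0,"spin":0},{"dx":-4,"dy":0,"dz":0,"spin":0},{"dx":-4,"dy":0,"dz":0,"spin":0}]' >/dev/null;python3 go.py 517.1 -247.9 198 1.291;python3 - <<'E'
from h import *
F=[]
for i in range(6):
    s=capture("scene");F.append(s["frame"])
s["frame"]=np.mean(F,0).astype(np.uint8);crop(s,330,180,70,80,9,"e6_scene.png")
E
```

```text
t 21.72 tcp [591.7 151.4 200.6] phi -0.525 tilt [0.0055 0.0008] F [ 0.6   0.19 -1.12] M [-0.131  0.042  0.054] grip 21.5 j6 0.65
dx,dy,dz cm [ 0.18 13.55 38.29] spin -1.816
```

View pics/e6_scene.png

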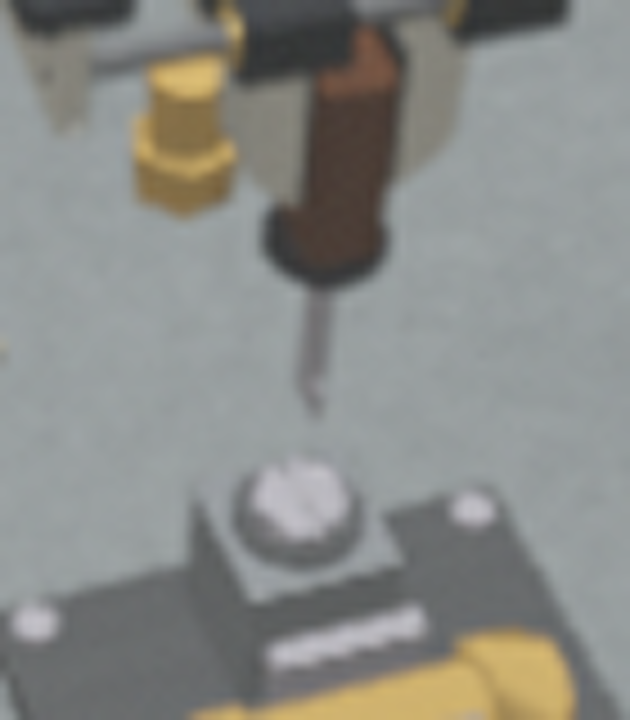

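```bash
python3 -m crank '[{"dx":0,"dy":0.5,"dz":1.5,"spin":-0.08},{"dx":0,"dy":1.4,"dz":4,"spin":-0.18},{"dx":0,"dy":2.5,"dz":7,"spin":-0.3},{"dx":0,"dy":3.5,"dz":10,"spin":-0.42},{"dx":0,"dy":4.6,"dz":13,"spin":-0.54},{"dx":0,"dy":5.7,"dz":16,"spin":-0.66},{"dx":0,"dy":6.7,"dz":19,"spin":-0.78},{"dx":0,"dy":7.8,"dz":22,"spin":-0.9},{"dx":0,"dy":8.9,"dz":25,"spin":-1.02},{"dx":0,"dy":9.7,"dz":27.5,"spin":-1.14},{"dx":0,"dy":10.6,"dz":30,"spin":-1.26},{"dx":0,"dy":11.3,"dz":32,"spin":-1.38},{"dx":0,"dy":12,"dz":34,"spin":-1.5},{"dx":0,"dy":12.7,"dz":36,"spin":-1.62},{"dx":0,"dy":13.2,"dz":37.5,"spin":-1.72},{"dx":0,"dy":13.5,"dz":38.2,"spin":-1.79},{"dx":0,"dy":13.55,"dz":38.3,"spin":-1.816},{"dx":0,"dy":13.55,"dz":38.3,"spin":-1.816},{"dx":0,"dy":13.55,"dz":38.3,"spin":-1.816}]' >/dev/null;python3 go.py 517.1 -247.9 198 1.291;python3 - <<'E'
from h import *
F=[]
for i in range(6):
    s=capture("scene");F.append(s["frame"])
s["frame"]=np.mean(F,0).astype(np.uint8);crop(s,240,90,70,90,8,"f1.png")
F=[]
for i in range(4):
    t=capture("top");F.append(t["frame"])
t["frame"]=np.mean(F,0).astype(np.uint8);crop(t,215,155,80,75,10,"f2.png")
E
```

```text
t 23.60 tcp [ 515.4 -248.1  196.8] phi 1.290 tilt [-0.0007  0.0008] F [-0.38 -0.27 -0.81] M [ 0.012 -0.     0.062] grip 21.7 j6 -1.87
dx,dy,dz cm [-0.12  0.07  0.16] spin -0.001
```

View pics/f1.png

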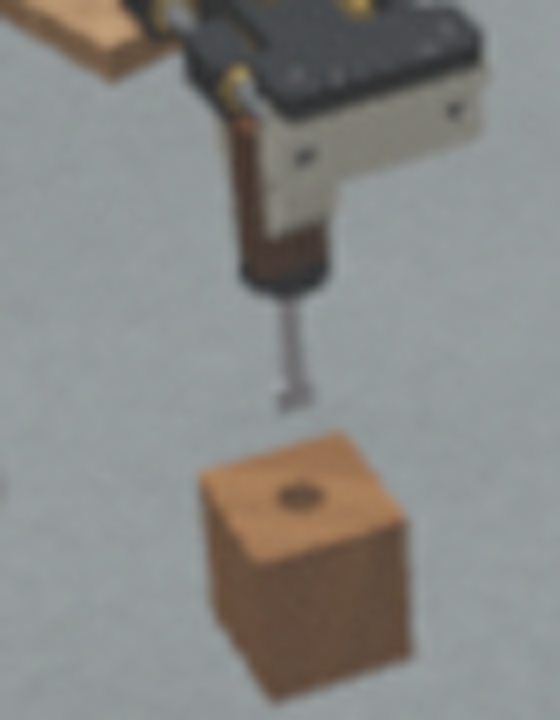

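View pics/f2.png

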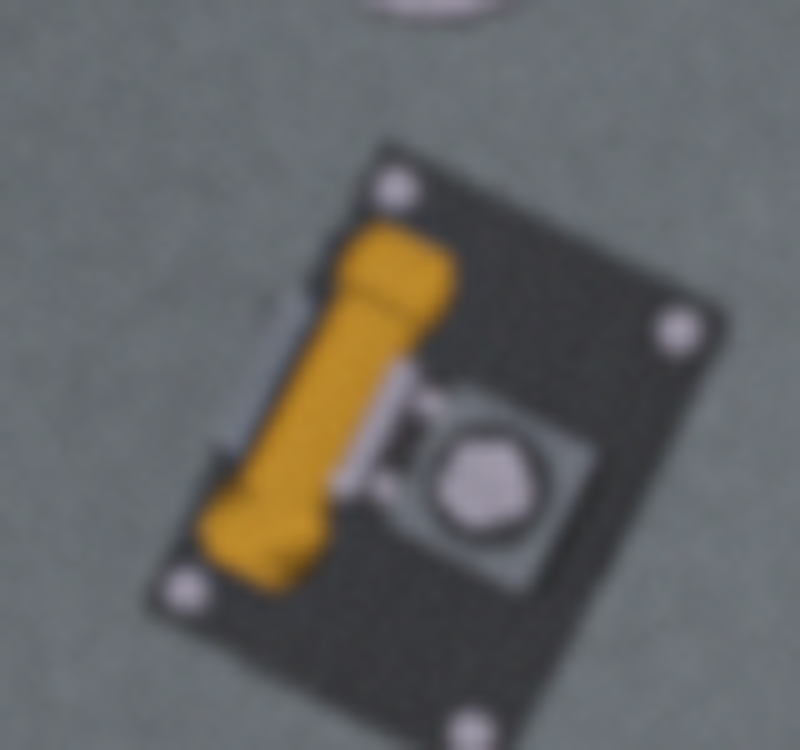

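```bash
python3 - <<'E'
from h import *
s=capture("scene");o=sensors.get_obs()['tool_pos']
e=lambda p:((proj(s,p)-[240,90]+.5)*8).round()
for z in(0,60,131):print("drv",z,e([o[0],o[1],o[2]-88+z]))
for P in((517.1,-247.9,70),(515.4,-248.1,70)):print("hole pred",e(P))
b=lambda x,y,z:back(s,(239.5+x/8,89.5+y/8),z).round(1)
print("hole",b(302,496,70),"tip",b(295,404,o[2]-88),"collar bottom",b(285,282,o[2]-28))
print([b(*c,70) for c in((203,478),(345,432),(410,518),(260,563))])
E
```

```text
drv 0 [[296. 406.]]
drv 60 [[285. 271.]]
drv 131 [[271.  99.]]
hole pred [[300. 492.]]
hole pred [[303. 490.]]
hole [ 517.9 -245.7   70. ] tip [ 514.9 -249.2  109.3] collar bottom [ 520.2 -243.   169.3]
[array([ 536.7, -280.3,   70. ]), array([ 480.4, -262.8,   70. ]), array([ 498.7, -207.4,   70. ]), array([ 554.9, -227.8,   70. ])]
```

```bash
python3 -m crank '[{"dx":1,"dy":0.1,"dz":0.17,"spin":0},{"dx":2.5,"dy":0.1,"dz":0.17,"spin":0},{"dx":3.5,"dy":0.1,"dz":0.17,"spin":0},{"dx":3.6,"dy":0.1,"dz":0.17,"spin":0},{"dx":3.6,"dy":0.1,"dz":0.17,"spin":0}]' >/dev/null;python3 go.py 517.2 -247.8 151 1.291
```

```text
t 24.57 tcp [ 517.1 -247.4  160.2] phi 1.291 tilt [-0.0018  0.0013] F [-0.16 -0.64 -0.85] M [-0.011 -0.014 -0.037] grip 22.2 j6 -1.87
dx,dy,dz cm [ 0.92 -0.04  0.03] spin -0.0
```

```bash
python3 - <<'E'
from h import *
F=[]
for i in range(4):
    s=capture("scene");F.append(s["frame"])
s["frame"]=np.mean(F,0).astype(np.uint8);crop(s,250,110,55,65,11,"f3.png")
E
python3 -m crank '[{"dx":0.2,"dy":-0.03,"dz":0,"spin":0},{"dx":0.4,"dy":-0.03,"dz":0,"spin":0},{"dx":0.4,"dy":-0.03,"dz":0,"spin":0}]' >/dev/null;python3 go.py
```

```text
t 25.02 tcp [ 517.3 -247.9  157. ] phi 1.291 tilt [-0.0002  0.0003] F [-0.36 -0.21 -1.55] M [ 0.028  0.042 -0.002] grip 21.5 j6 -1.87
```

View pics/f3.png

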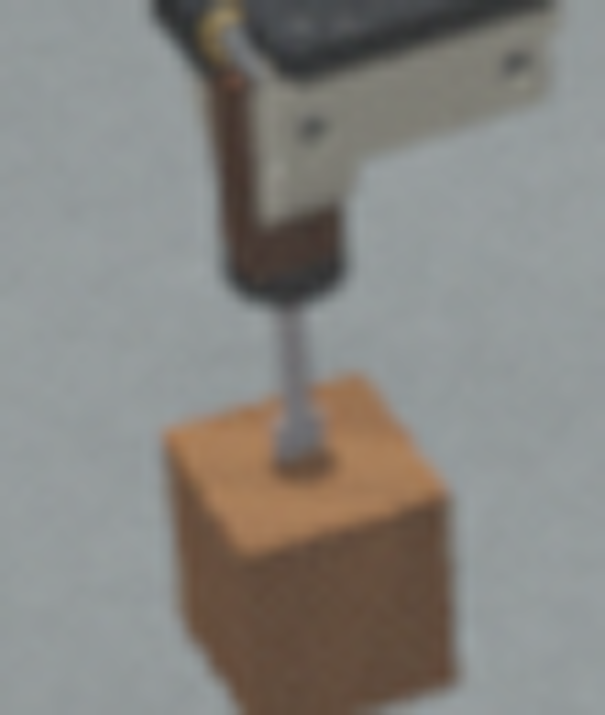

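```bash
python3 -m crank '[{"dx":0.2,"dy":0,"dz":-0.05,"spin":0},{"dx":0.5,"dy":0,"dz":-0.05,"spin":0},{"dx":0.8,"dy":0,"dz":-0.05,"spin":0},{"dx":0.8,"dy":0,"dz":-0.05,"spin":0}]' >/dev/null;python3 go.py
```

```text
t 25.35 tcp [ 516.6 -247.6  148.4] phi 1.291 tilt [-0.0011  0.0009] F [ 0.17 -0.1  -0.97] M [-0.     0.047 -0.006] grip 22.0 j6 -1.87
```

In the hole (tip about 10 mm below the mouth), with no contact force. Going further down.

```bash
python3 -m crank '[{"dx":0.6,"dy":0,"dz":0,"spin":0},{"dx":1.3,"dy":0,"dz":0,"spin":0},{"dx":2.0,"dy":0,"dz":0,"spin":0},{"dx":2.0,"dy":0,"dz":0,"spin":0}]' >/dev/null;python3 go.py;python3 -m crank '[{"dx":0.6,"dy":0,"dz":0,"spin":0},{"dx":1.3,"dy":0,"dz":0,"spin":0},{"dx":2.0,"dy":0,"dz":0,"spin":0},{"dx":2.4,"dy":0,"dz":0,"spin":0},{"dx":2.4,"dy":0,"dz":0,"spin":0}]' >/dev/null;python3 go.py
```

```text
t 25.68 tcp [ 516.  -247.2  127.2] phi 1.291 tilt [-0.0028  0.002 ] F [-0.88  0.91 -0.89] M [ 0.016  0.037 -0.009] grip 22.1 j6 -1.87
t 26.10 tcp [ 516.3 -247.4  103.9] phi 1.291 tilt [-0.0019  0.0013] F [-0.49 -0.06 -2.09] M [-0.011  0.018 -0.043] grip 21.5 j6 -1.87
```

```bash
python3 -m crank '[{"dx":0.2,"dy":0,"dz":0,"spin":0},{"dx":0.4,"dy":0,"dz":0,"spin":0},{"dx":0.4,"dy":0,"dz":0,"spin":0}]' >/dev/null;python3 go.py;python3 -m crank '[{"dx":0.1,"dy":0,"dz":0,"spin":0},{"dx":0.1,"dy":0,"dz":0,"spin":0}]' >/dev/null;python3 go.py
```

```text
t 26.35 tcp [ 516.9 -247.8  101.1] phi 1.291 tilt [-0.0001  0.0001] F [-0.51 -0.08 -1.16] M [0.021 0.002 0.042] grip 22.2 j6 -1.87
t 26.52 tcp [ 517.  -247.9  100.3] phi 1.291 tilt [ 0.0002 -0.    ] F [-0.3   0.05 -0.98] M [-0.047  0.019  0.005] grip 21.9 j6 -1.87
```

```bash
for i in 1; do python3 -m crank '[{"dx":0.1,"dy":0,"dz":0,"spin":0},{"dx":0.1,"dy":0,"dz":0,"spin":0}]' >/dev/null;python3 go.py; python3 -m crank '[{"dx":0.1,"dy":0,"dz":0,"spin":0},{"dx":0.1,"dy":0,"dz":0,"spin":0}]' >/dev/null;python3 go.py; done
```

```text
t 26.68 tcp [ 516.9 -247.8   99.2] phi 1.291 tilt [0.     0.0001] F [-0.75 -0.81 -1.41] M [ 0.016 -0.038  0.023] grip 21.7 j6 -1.87
t 26.85 tcp [ 516.9 -247.8   98.2] phi 1.291 tilt [-0.0001  0.0001] F [-0.02 -0.68 -1.42] M [-0.023 -0.016  0.026] grip 21.8 j6 -1.87
```

```bash
python3 -m crank '[{"dx":0.1,"dy":0,"dz":0,"spin":0},{"dx":0.1,"dy":0,"dz":0,"spin":0}]' >/dev/null;python3 go.py
```

```text
t 27.02 tcp [ 517.  -247.9   97.8] phi 1.291 tilt [ 0.0004 -0.0002] F [-1.18  0.22  2.92] M [ 0.138  0.236 -0.041] grip 22.3 j6 -1.87
```

```bash
python3 -m crank '[{"dx":0.1,"dy":0,"dz":0,"spin":0},{"dx":0.1,"dy":0,"dz":0,"spin":0}]' >/dev/null;python3 go.py
```

```text
t 27.18 tcp [ 517.1 -247.9   97.7] phi 1.291 tilt [ 0.0009 -0.0005] F [-2.73  1.84 10.07] M [0.382 0.747 0.015] grip 21.7 j6 -1.87
```

```bash
python3 -m crank '[{"dx":-0.08,"dy":0,"dz":0,"spin":0},{"dx":-0.08,"dy":0,"dz":0,"spin":0}]' >/dev/null;python3 go.py; python3 -m crank '[{"dx":0,"dy":0,"dz":0,"spin":0},{"dx":0,"dy":0,"dz":0,"spin":0},{"dx":0,"dy":0,"dz":0,"spin":0},{"dx":0,"dy":0,"dz":0,"spin":0},{"dx":0,"dy":0,"dz":0,"spin":0},{"dx":0,"dy":0,"dz":0,"spin":0}]' 70;python3 - <<'E'
from h import *
F=[]
for i in range(4):
    s=capture("scene");F.append(s["frame"])
s["frame"]=np.mean(F,0).astype(np.uint8);crop(s,250,110,55,65,11,"f4.png")
E
```

```text
t 27.35 tcp [ 517.1 -247.9   97.7] phi 1.291 tilt [ 0.0007 -0.0003] F [-1.42  1.38  6.78] M [0.237 0.408 0.024] grip 22.1 j6 -1.87
time: 27.85
tool_pos: [516.9, -247.8, 96.9]
tcp_rot: [2.304, 1.571, 2.025]
contact_force: [0.5, -0.3, -0.3]
grip_width: 57.4
```

View pics/f4.png

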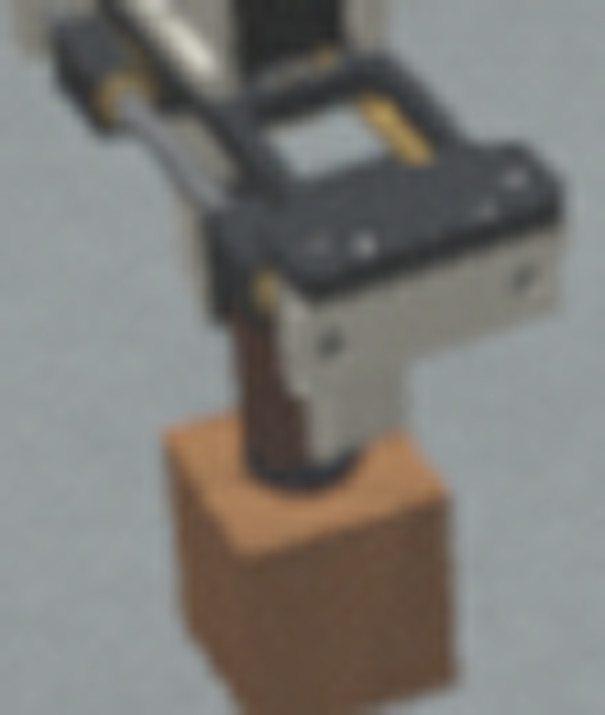

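Driver stands with its collar on the stand. Raise straight up and back away.

```bash
python3 -m crank '[{"dx":-1,"dy":0,"dz":0,"spin":0},{"dx":-3,"dy":0,"dz":0,"spin":0},{"dx":-6,"dy":0,"dz":0,"spin":0},{"dx":-9,"dy":0,"dz":0,"spin":0},{"dx":-12,"dy":0,"dz":0,"spin":0},{"dx":-13,"dy":0,"dz":-4,"spin":0},{"dx":-13,"dy":0,"dz":-8,"spin":0},{"dx":-13,"dy":0,"dz":-11,"spin":0},{"dx":-13,"dy":4,"dz":-11,"spin":0},{"dx":-13,"dy":8,"dz":-11,"spin":0},{"dx":-13,"dy":10,"dz":-11,"spin":0},{"dx":-13,"dy":10,"dz":-11,"spin":0}]';python3 - <<'E'
from h import *
s=capture("scene");t=capture("top")
cv2.imwrite("pics/end_s.png",s["frame"])
crop(s,250,120,60,60,6,"e_1.png");crop(t,225,165,60,60,6,"e_2.png");crop(t,370,195,60,60,6,"e_3.png");crop(s,330,210,70,60,6,"e_4.png")
f=lambda n:cv2.resize(cv2.imread("pics/"+n),(360,290))
cv2.imwrite("pics/end.png",np.vstack([np.hstack([f("e_1.png"),f("e_2.png")]),np.hstack([f("e_3.png"),f("e_4.png")])]))
E
```

```text
time: 29.05
tool_pos: [439.2, -118.4, 228.2]
tcp_rot: [0.675, 1.569, 0.398]
contact_force: [-0.3, 0.5, 0.6]
grip_width: 64.3
```

View pics/end.png

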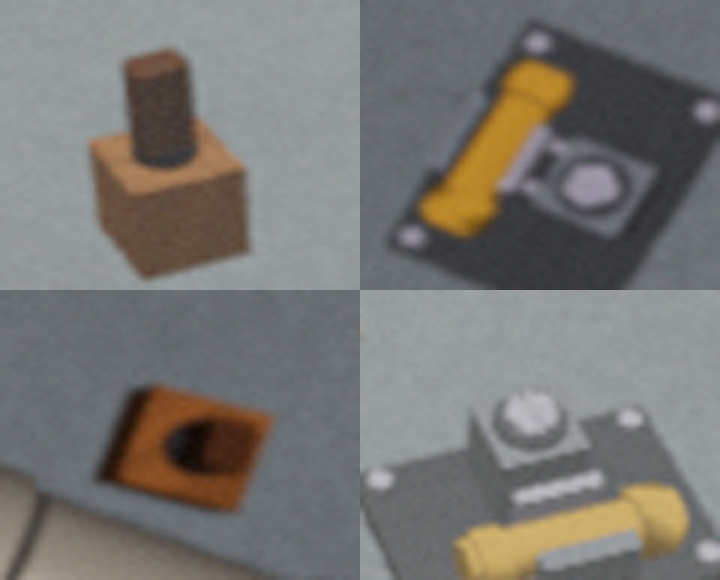

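View pics/end_s.png

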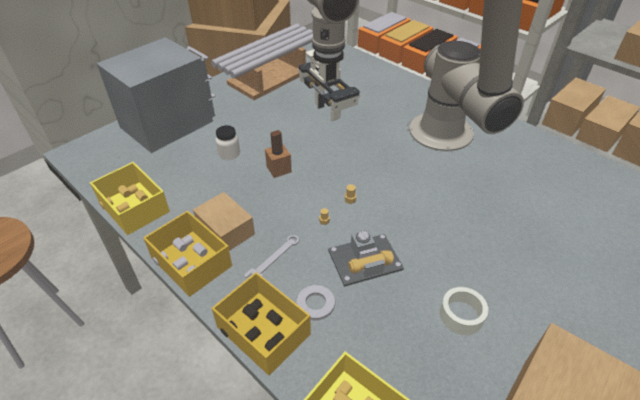

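```bash
python3 go.py; python3 -c "
from plant import bot
print(bot.close_job())"
```

```text
t 29.15 tcp [ 439.  -121.1  227.8] phi 1.293 tilt [ 0.001  -0.0008] F [ 0.4  -0.17  0.38] M [-0.027 -0.032  0.011] grip 64.2 j6 -1.73
the job is handed in; nothing more can be done
None
```

I took the screwdriver from its stand, seated its blade in the screw's slot and pushed the screw in. Keeping the push, I turned it clockwise to its stop. I then stood the driver back in its stand, let go and handed the job in at about 29 s.

**Push and turn:** While turning, the push was about 10.3 to 12 N once I allowed for the driver's weight. It briefly rose to about 13.6 N when I tried to slide the blade sideways in the slot. At the stop the torque was about 0.2 N m averaged, with one reading of 0.24.

**Final checks:**
- **Clamp:** The pictures show the jaw against the brass coupling, and it stayed there after I withdrew the blade.
- **Screwdriver:** It stands upright with its collar on the stand. The collar seated at the same tool height at which I had picked it up.
- **Surroundings:** Nothing else appears to have moved, and the arm ended clear of everything.

**What did not go cleanly or agree:**
- The two cameras disagreed by about 3 to 4 mm on where the clamp and stand are, mainly in y. I centred the blade in the slot by the side forces I felt, so my estimate that it was within about 3 mm of the screw's axis is not a direct measurement.
- The tool's turn at the stop was about 0.2 rad more than I expected.
- On leaving, the blade jammed lightly in the slot, with up to about 5 N of pull, until I turned it back a little. The jaw did not move in the pictures.
- Setting the driver down, I pressed the collar on the stand with about 11 N for a moment.

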